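Clamp the long sample in the torsion stand and clear the bench

TASK

Set up the torsion stand for the next measurement: first draw the lock pin out of the base plate and hang it in the parking notch, then stand the long sample upright in the chuck, head up and foot down on the pocket floor, and turn the sleeve by its handle clockwise until all three jaws grip it firmly. Put every short sample that is lying about into the tray, and leave the plug adapters, the brass weight and the screwdriver where they are.

Things in the scene. Friction and masses are not known exactly. Their poses are not given: they have to be found in the camera images.
- chuck: Torsion stand, fixed: grey base plate 170 x 170 x 24 mm, upright three-jaw chuck in the middle. Origin: centre of the plate's underside, z up the chuck's axis. Pocket: bore 24 mm wide, floor 24 mm above the bench. Round it the knurled sleeve, 80 mm across, top 47 mm up. Three jaws on top, 50 to 74 mm up, at 60, 180, 300 degrees from the plate's x axis; 30 mm opening.
- seat (a point): Centre of the chuck pocket's floor, on the chuck's axis, 24 mm above the bench: the long sample's foot stands here. Axes as the base plate's. The sample may stand up to 4 mm off-centre until the jaws close and centre it.
- handle (a point): Sleeve handle: an upright round steel peg 14 mm thick, 80 mm from the chuck's axis, on an arm (14 mm wide, 30 to 40 mm above the bench) that sticks out from the sleeve and turns with it. The peg reaches from 40 to 95 mm above the bench; this point on its axis is 78 mm up. With joint sleeve at q it lies in the direction pi + 0.6 - q from the plate's x axis.
- sleeve (a joint): Turn of the chuck sleeve, rad: 0 = jaws fully open, growing clockwise seen from above, at most 1.5. The jaws close together, 6 mm each per rad, and touch the long sample at about 1.17; then press on with 7 to 12 N at the peg (it goes to 1.3 or so and springs back to 1.2 when let go, still gripping). It turns stiffly (3 N) and stays put. The lock pin in its bore stops it at about 0.75.
- pin_grip (a point): Lock pin, middle of its black handle. 84 mm long: steel shank 10 mm thick, 40 long; collar 24 across, 4 thick; handle 16 thick, 40 tall on top. Point 64 mm above the tip, 24 above the collar's underside; z up along the pin. At the start it stands in a bore of the base plate (12 mm wide, 18 deep) in the way of the sleeve's arm, tip 6 mm above the bench.
- notch (a point): Parking notch: steel fork on the base plate, slot 15 mm wide between two tines (5 wide, 8 thick). Point: middle of the slot at the tines' top, 68 mm above the bench. The slot runs along this point's y, open at +y (19 mm away) and above, closed at -y. Parked, the pin hangs upright, collar on the tines, shank in the slot (lowered or slid in); free below to 24 mm.
- rod_head (a point): Long sample, centre of its square head. Steel, 106 mm tall: round shank 16 mm thick, 80 mm long; square head 22 x 22 mm, 26 mm tall, on top. Point 93 mm above the foot; x, y square to the head's faces, z up. At the start it stands in the wooden block; in the chuck, foot on the pocket floor, the point is 117 mm above the bench.
- rod: The long sample as a body; origin: centre of its foot, the flat lower end of its shank; z runs up along it.
- block: Wooden block 50 x 50 x 36 mm, fixed, in which the long sample stands at the start, in a hole 26 mm deep. Origin: centre of the underside.
- jaw0: Chuck jaw, 20 x 11 x 24 mm, steel, slides towards the axis as the sleeve turns. Origin on the chuck's axis, 50 mm above the bench.
- jaw1: Chuck jaw, 20 x 11 x 24 mm, steel, slides towards the axis as the sleeve turns. Origin on the chuck's axis, 50 mm above the bench.
- jaw2: Chuck jaw, 20 x 11 x 24 mm, steel, slides towards the axis as the sleeve turns. Origin on the chuck's axis, 50 mm above the bench.
- short0_center (a point): Short sample (absent in some starts), its centre. Aluminium dumb-bell lying on the bench: round shank 14 mm thick and 44 mm long between two square ends 20 x 20 mm and 18 mm long; 80 mm long in all, along its x axis. The centre is 10 mm above what it lies on.
- short1_center (a point): Short sample (absent in some starts), its centre. Aluminium dumb-bell lying on the bench: round shank 14 mm thick and 44 mm long between two square ends 20 x 20 mm and 18 mm long; 80 mm long in all, along its x axis. The centre is 10 mm above what it lies on.
- short2_center (a point): Short sample (absent in some starts), its centre. Aluminium dumb-bell lying on the bench: round shank 14 mm thick and 44 mm long between two square ends 20 x 20 mm and 18 mm long; 80 mm long in all, along its x axis. The centre is 10 mm above what it lies on.
- short3_center (a point): Short sample (absent in some starts), its centre. Aluminium dumb-bell lying on the bench: round shank 14 mm thick and 44 mm long between two square ends 20 x 20 mm and 18 mm long; 80 mm long in all, along its x axis. The centre is 10 mm above what it lies on.
- tray: Grey plastic tray, fixed, 200 (x) x 150 (y) x 28 mm outside, walls and floor 5 mm thick. Origin: centre of the underside. The home of the short samples, any place and direction in it.
- adapter0: Black plug adapter with a brass pin, 52 mm long, loose on the bench; not part of the job.
- adapter1: Black plug adapter with a brass pin, 52 mm long, loose on the bench; not part of the job.
- weight: Small brass weight, 32 mm across, 40 mm tall, loose on the bench; not part of the job.
- driver: Screwdriver, 170 mm long, lying on the bench; not part of the job.
Things that resemble listed ones, but are neither listed nor needed, are in the scene too. Leave any red look-alike of the rod alone.

How it is judged:
On the way, in this order (a step that is already met when the one before it is completed fails the run):
1. the lock pin hangs in the parking notch (x of pin_grip in the frame of notch between -0.007 and 0.007 m and y of pin_grip in the frame of notch between -0.018 and 0.016 m and z of pin_grip in the frame of notch between 0.018 and 0.031 m and angle between pin_grip's own z axis and vertical below 0.2 rad), for 0.2 s.
2. the long sample stands in the chuck and all three jaws press on it (horizontal distance between rod and seat below 0.004 m and z of rod in the frame of seat below 0.006 m and angle between rod's own z axis and vertical below 0.08 rad and contact force between each of jaw0, jaw1, jaw2 and rod above 1.5 N), for 0.2 s.
At the end, for the whole second after the job is handed in: Lock pin hung upright in the notch (7 mm across, 16 mm along); long sample in the chuck, foot within 6 mm of the pocket floor and 4 mm of the axis, upright within 0.08 rad, each jaw pressing over 1.5 N; all short samples at rest in the tray, centres inside the walls and under 45 mm high (all of step 1 and all of step 2 and linear speed of rod below 0.02 m/s and x of short0_center in the frame of tray between -0.09 and 0.09 m and y of short0_center in the frame of tray between -0.065 and 0.065 m and z of each of short0_center, short1_center, short2_center, short3_center in the frame of tray below 0.045 m and x of short1_center in the frame of tray between -0.09 and 0.09 m and y of short1_center in the frame of tray between -0.065 and 0.065 m and x of short2_center in the frame of tray between -0.09 and 0.09 m and y of short2_center in the frame of tray between -0.065 and 0.065 m and x of short3_center in the frame of tray between -0.09 and 0.09 m and y of short3_center in the frame of tray between -0.065 and 0.065 m); the robot touches nothing.
It fails at once if a bystander (plug adapter, brass weight or screwdriver) is moved more than 50 mm (distance of any of adapter0, adapter1, weight, driver from where it was at the start of the episode above 0.05 m).
Of short0, short1, short2, short3 only 2 to 4 are there at a start; the rules pass over those that are not, and their reading is None.
At some moment in a run one of short0, short1, short2, short3 may be knocked a few centimetres aside while the robot is not near it.
It also fails if it takes over 210 s, if anything falls off the work surface, if the arm or the gripper's body presses on something with over 40 N, if the wrist force passes 120 N, or if a joint passes its speed limit or range.

ROBOT

A 6-joint arm with a two-finger parallel gripper is mounted at the origin on the work surface. World frame = base frame: x ahead of the robot, y to its left, z up, the work surface at z = 0. Lengths are in m, angles in rad, forces in N, time in s.
With the tool pointing down it reaches from about 0.35 to 0.975 m from the base axis. Payload 4.9 kg.
Tool frame: the origin (TCP) lies at the very end of the fingers, on their centre line; the grasp point (between the pads) lies 19 mm behind it; z points along the fingers, y is the line along which they close (so a half turn about z gives the same grasp; the last joint's range is limited). The gripper opens to 85 mm and grips with 20 to 120 N. Pads are 22 mm wide; open, the fingers measure 114 mm over their backs; the gripper's body (76 mm by 85 mm) begins 54 mm behind the grasp point. The pads swing forward as they close: fully open they stand 13 mm farther back than shut.
Start: joints at [-1.376, 0.053, 1.613, -0, 1.476, -0.119], TCP at [0.193, -0.594, 0.231] pointing down, gripper open.
Joint ranges: [-3.01, 3.01], [-1.01, 2.22], [0.06, 2.58], [-1.02, 4.17], [0.09, 2.62], [-3.14, 3.14]. Speed limits (rad/s): [2.57, 2.57, 3.14, 3.14, 3.14, 3.14].

INTERFACE

Orientations are given as a rotation vector (axis times angle).
In Python, from station import * gives the robot as it stands.
- The arm moves only by the shell command python3 -m crank 'ROWS' [OPENING] [FORCE]. ROWS is JSON, a list of rows, each an object with "offset": the shift along the tool's x, y, z in m, a list of three; "twist": the turn, a rotation vector about the tool's x, y, z in degrees, a list of three. In form: [{"offset": [x, y, z], "twist": [rx, ry, rz]}, ...]. A call has 1 to 20 rows; each row is the pose to reach, as a shift and turn from the pose commanded when the call began, along the tool's axes at that moment; what a row does not reach only later rows make up. A row lasts 1/8 s, in which the tool goes at most 62.5 mm and 10.7 degrees, less where a joint would pass 70% of its speed; a pose out of reach is approached as far as the arm can. A call with a gripper value outside its range is refused whole. OPENING is the opening, from 0 (shut) to 1 (fully open), set as the call begins (- or left out, the last holds). The fingers move at their own pace and stop on an object; FORCE is the grip in N (left out, the last holds). Time passes only in rows, so rows that repeat a pose let the fingers close. It gives the time, the measured TCP pose, the force, the opening and the grip force at its end, in the units of the state.
- get_obs(): the state, without advancing time (a new reading comes with each control period).
- get_image(name): name is "scene" or "top" or "wrist"; returns the picture (480x640x3 uint8, red, green, blue); there is no depth.
- get_calibration(name): a dict with "intrinsics" (3x3 intrinsics, pixels), "k1" (the pictures are not rectified: a ray, as slopes to the right and down, at radius r is drawn at 1 + k1 r^2 times it, then the intrinsics apply), "world_from_camera" (4x4, takes a point from camera to world coordinates); the wrist camera has in their place "tool_from_camera" (4x4, takes a point from camera to tool coordinates, whose origin is the TCP and whose axes are the flange's). Camera axes: x right, y up, looking along -z (the intrinsics and any distortion apply to the point x, -y, -z); pixel columns grow to the right and rows downward; lengths in m; the calibration is good to about 2 mm. A picture is of the moment at which its call begins: read the wrist's pose just before it. get_calibration takes no time and is no camera call.
- finish_job(): hands the job in; it is judged then, once.
Trained networks look in the newest picture that a camera, given by its name, has taken for a name from the list of things; names that differ only in an ending like _2 or _b are one class to them, and where a whole thing is asked for, a point or a joint stands for the part that bears it (a point fixed in the world has none). Each returns a list of dicts, best first, with "confidence" (0 to 1); they miss things now and then, are a little off and sometimes report something else, mostly with a low value. They report only what shows in the picture. A call takes as long as a camera call. They do not tell look-alikes from the thing itself.
- cut_out(query, camera): "region" (480x640 bool, what is visible of it) and "rect" ([centre column, centre row, width, height] in pixels, round what is visible of it).
The state is a dict: "t": time; "q": joint angles; "dq": joint speeds; "effort": joint torques, N m; "tool_pos": TCP position; "tool_rot": TCP orientation; "contact_force": force on the tool from outside, world axes, zero at the start; "wrist_torque": the same for the moment, N m; "opening": finger opening in m; "grip_force": force on a finger pad.
Only numpy, scipy, OpenCV 4.12 (cv2) and the standard library are available. Lean on these libraries where they do the work, as an engineer would, in place of code of your own. Each camera call takes 0.05 s, during which the arm holds its last target. There are 200 camera calls.

## Working session

There is one attempt and no reset: what is moved stays moved. The work goes in short steps, Python scripts to look and compute and a shell command to move; the robot and the scene stay as the last step left them, time stands still between calls to the robot, and variables do not carry over. Pictures are saved under pics/ and viewed, at most 14 in all, crops included, and the job is handed in when it is done.

```bash
ls; mkdir -p pics
python3 - <<'E'
from station import *
import cv2
print(get_obs())
for n in("scene","top"):
    im=get_image(n); cv2.imwrite(f"pics/{n}0.png",im[:,:,::-1])
    c=get_calibration(n); print(n,c)
print(get_calibration("wrist"))
E
```

```text
pics
{'t': 0.0, 'q': array([-1.37597976e+00,  5.33793072e-02,  1.61430788e+00,  2.96071024e-06,
        1.47602586e+00, -1.18960064e-01]), 'dq': array([ 0.0003557 , -0.00088854,  0.00114453, -0.00200138,  0.00132031,
       -0.00065289]), 'effort': array([-9.87126941e-05, -3.93672502e+01, -3.70179319e+01, -8.88870409e-05,
        7.08683452e-03,  1.17348478e-06]), 'tool_pos': array([ 0.19280904, -0.5938474 ,  0.23004083]), 'tool_rot': array([-3.10091552e+00, -4.90528198e-01,  1.21589334e-04]), 'contact_force': array([ 0.67149653,  0.68705491, -0.19740301]), 'wrist_torque': array([-0.00216971,  0.05416189,  0.01965359]), 'grip_force': 0.0, 'opening': 0.0852926291047915}
scene {'intrinsics': array([[537.03524768,   0.        , 311.40446973],
       [  0.        , 537.03524768, 239.26451868],
       [  0.        ,   0.        ,   1.        ]]), 'k1': -0.004179880648694544, 'world_from_camera': array([[-0.85958167, -0.34803914,  0.37414985,  0.94890764],
       [ 0.51098298, -0.59112675,  0.62407175,  0.56944154],
       [ 0.00396859,  0.72762485,  0.6859638 ,  0.74099354],
       [ 0.  
[... 377 characters left out ...]
62, -0.0185332 ],
       [-0.00321958,  0.11387258,  0.99349015,  1.25903644],
       [ 0.        ,  0.        ,  0.        ,  1.        ]])}
{'intrinsics': array([[416.33417994,   0.        , 319.67867346],
       [  0.        , 416.33417994, 243.53242577],
       [  0.        ,   0.        ,   1.        ]]), 'k1': 0.03371359535888858, 'tool_from_camera': array([[ 8.73326414e-04,  9.64073470e-01,  2.65634302e-01,
         6.66357243e-02],
       [ 9.99999550e-01, -9.40377145e-04,  1.25234712e-04,
        -1.24607513e-03],
       [ 3.70531890e-04,  2.65634074e-01, -9.64073857e-01,
        -1.43567335e-01],
       [ 0.00000000e+00,  0.00000000e+00,  0.00000000e+00,
         1.00000000e+00]])}
```

View pics/top0.png

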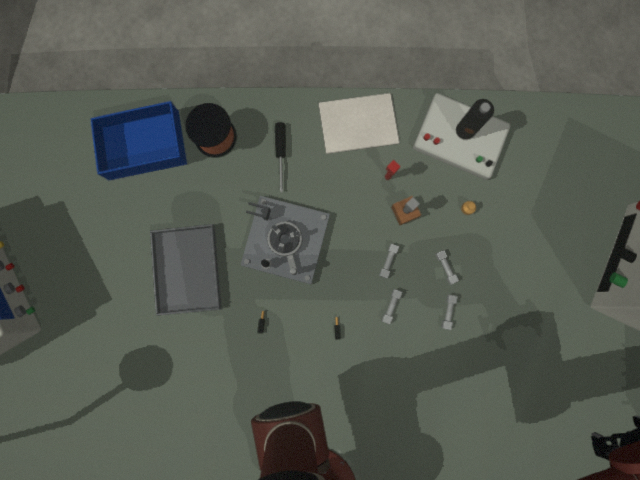

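View pics/scene0.png

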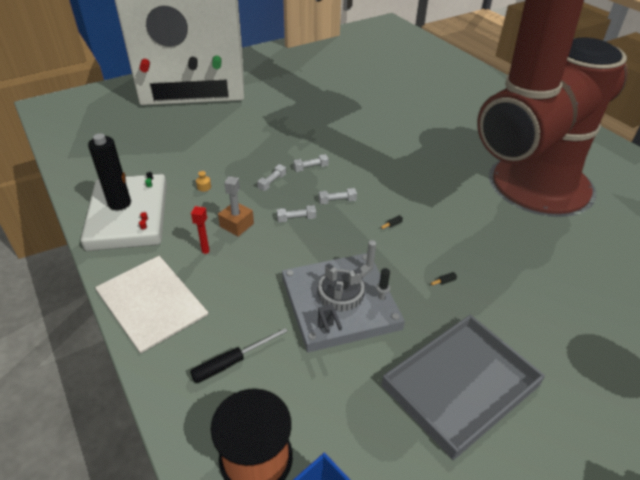

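Candidates seen in the top picture:
- Rod: in the wooden block at (410,207). The red look-alike at (391,170) is to be avoided.
- Pin: black handle at (265,264). Notch fork at (261,211).
- Tray: grey at (187,268). The blue bin at (138,140) is not it.
- Shorts: (390,260), (447,266), (393,306), (450,311). Adapters at (262,321) and (337,326).

```bash
cat > h.py <<'E'
from station import *
import numpy as np, cv2
from scipy.spatial.transform import Rotation as Ro
def cam(n,o=None):
    c=get_calibration(n)
    if n!="wrist": return c,c["world_from_camera"]
    o=o or get_obs(); T=np.eye(4); T[:3,:3]=Ro.from_rotvec(o["tool_rot"]).as_matrix(); T[:3,3]=o["tool_pos"]
    return c,T@c["tool_from_camera"]
def ray(n,uv,o=None):
    c,W=cam(n,o); p=cv2.undistortPoints(np.array([[uv]],float),c["intrinsics"],np.array([c["k1"],0,0,0]))[0,0]
    d=W[:3,:3]@[p[0],-p[1],-1]; return W[:3,3],d/np.linalg.norm(d)
def plane(n,uv,z,o=None):
    a,d=ray(n,uv,o); return a+d*(z-a[2])/d[2]
def tri(rs):
    A=0;b=0
    for a,d in rs: P=np.eye(3)-np.outer(d,d); A=A+P; b=b+P@a
    x=np.linalg.solve(A,b); return x,[float(np.linalg.norm(np.cross(x-a,d))) for a,d in rs]
def proj(n,X,o=None):
    c,W=cam(n,o); p=np.linalg.inv(W)@np.append(X,1); s=np.array([p[0],-p[1]])/-p[2]
    s=s*(1+c["k1"]*(s@s)); return c["intrinsics"][:2,:2]@s+c["intrinsics"][:2,2]
def go(pos,ydir=None,o=None,half=True):
    """rows to TCP pos, tool down, closing axis (y) at angle ydir rad in world"""
    o=o or get_obs(); R=Ro.from_rotvec(o["tool_rot"]); M=R.as_matrix()
    cur=np.arctan2(M[1,1],M[0,1]); a=cur if ydir is None else ydir
    k=np.pi if half else 2*np.pi
    a=cur+(a-cur+k/2)%k-k/2
    y=np.array([np.cos(a),np.sin(a),0]); z=np.array([0,0,-1.]); T=np.c_[np.cross(y,z),y,z]
    tw=np.degrees((R.inv()*Ro.from_matrix(T)).as_rotvec()); off=M.T@(np.array(pos)-o["tool_pos"])
    n=max(np.linalg.norm(off)/.0625,np.linalg.norm(tw)/10.7)
    print("offset",off.round(4).tolist(),"twist",tw.round(1).tolist(),"rows>=%.1f"%n, "ydir %.3f"%a, "q6 est %.2f"%(o["q"][5]+np.radians(tw[2])))
def save(im,f,box=None,k=1):
    if box: im=im[box[1]:box[3],box[0]:box[2]]
    cv2.imwrite(f,cv2.resize(im,None,fx=k,fy=k,interpolation=cv2.INTER_CUBIC)[:,:,::-1])
E
python3 - <<'E'
from h import *
for n in("top","scene"):
    get_image(n)
    for q in("chuck","pin_grip","handle","notch","rod_head","block","tray","short0_center","adapter0","weight","driver"):
        for r in cut_out(q,n)[:6]:
            if r["confidence"]>.3:
                g=r["region"]; ys,xs=np.nonzero(g); (c,s,a)=cv2.minAreaRect(np.c_[xs,ys].astype(np.float32))
                print(n,q,round(r["confidence"],2),np.round(r["rect"]),np.round(c,1),np.round(s,1),round(a,1),"z.01:",plane(n,c,.01)[:2].round(3))
E
```

```text
top chuck 0.86 [283. 242.  87.  85.] [281.5 238.5] [81.5 73.8] 15.4 z.01: [0.588 0.073]
top pin_grip 0.56 [266. 262.  10.  13.] [266.  263.5] [ 9. 10.] 90.0 z.01: [0.529 0.109]
top handle 0.7 [287. 248.  30.  54.] [285.3 246.4] [28.4 50.8] 8.1 z.01: [0.569 0.064]
top handle 0.49 [285. 240.  82.  84.] [281.4 238.5] [81.2 74.1] 15.1 z.01: [0.588 0.073]
top notch 0.98 [286. 240.  82.  83.] [283.3 239.2] [75.9 73. ] 14.0 z.01: [0.586 0.069]
top notch 0.75 [279. 249.   3.   6.] [281.  247.5] [7. 4.] 90.0 z.01: [0.567 0.074]
top rod_head 0.53 [413. 204.  13.  14.] [410. 205.] [ 8.5 15.6] 45.0 z.01: [ 0.67  -0.231]
top rod_head 0.48 [394. 171.  15.  20.] [390.6 169.7] [10.3 18.8] 41.2 z.01: [ 0.756 -0.186]
top block 0.79 [404. 212.  24.  21.] [405.1 210.7] [21.9 21.9] 63.4 z.01: [ 0.656 -0.22 ]
top block 0.4 [279. 248.   4.   4.] [280.5 247.5] [7. 5.] 90.0 z.01: [0.567 0.075]
top tray 0.73 [184. 270.  70.  94.] [185.1 269.5] [85.1 65.5] 84.9 z.01: [0.513 0.301]
top short0_center 0.63 [412. 205.  15.  16.] [410.3 204.8] [ 9.9 14.8] 45.0 z.01: [ 0.67  -0.232]
top short0_center 0.61 [392. 306.
[... 2041 characters left out ...]
195.6] [12.3 37.7] 83.9 z.01: [ 0.431 -0.186]
scene short0_center 0.37 [348. 275.  57.  70.] [354.2 279.8] [43.9 78.9] 52.7 z.01: [0.538 0.038]
scene adapter0 0.71 [345. 298. 122. 111.] [342.8 299.8] [ 94.2 104. ] 71.6 z.01: [0.582 0.067]
scene adapter0 0.68 [444. 277.  20.  13.] [444.3 279.7] [ 9.3 25.3] 68.2 z.01: [0.395 0.122]
scene adapter0 0.5 [392. 223.  18.  15.] [391.9 222.3] [ 7.6 21.9] 63.4 z.01: [ 0.382 -0.055]
scene weight 0.81 [204. 182.  14.  24.] [202.5 181. ] [20. 15.] 90.0 z.01: [ 0.663 -0.383]
scene driver 0.93 [239. 358.  96.  57.] [237.4 353.1] [ 16.4 104.7] 61.2 z.01: [0.791 0.075]
scene driver 0.53 [233. 196.  15.  40.] [232.  195.5] [37. 14.] 90.0 z.01: [ 0.628 -0.302]
```

```bash
python3 -c "
from h import *
go([.62,.07,.34],-np.pi/2,half=False)"
```

```text
offset [0.6113, -0.5002, -0.1087] twist [-0.0, 0.0, 18.0] rows>=12.8 ydir -1.571 q6 est 0.19
```

```bash
python3 -m crank '[{"offset":[0.05,-0.04,-0.11],"twist":[0,0,0]},{"offset":[0.05,-0.04,-0.11],"twist":[0,0,0]},{"offset":[0.611,-0.5,-0.109],"twist":[0,0,18]},{"offset":[0.611,-0.5,-0.109],"twist":[0,0,18]},{"offset":[0.611,-0.5,-0.109],"twist":[0,0,18]},{"offset":[0.611,-0.5,-0.109],"twist":[0,0,18]},{"offset":[0.611,-0.5,-0.109],"twist":[0,0,18]},{"offset":[0.611,-0.5,-0.109],"twist":[0,0,18]},{"offset":[0.611,-0.5,-0.109],"twist":[0,0,18]},{"offset":[0.611,-0.5,-0.109],"twist":[0,0,18]},{"offset":[0.611,-0.5,-0.109],"twist":[0,0,18]},{"offset":[0.611,-0.5,-0.109],"twist":[0,0,18]},{"offset":[0.611,-0.5,-0.109],"twist":[0,0,18]},{"offset":[0.611,-0.5,-0.109],"twist":[0,0,18]},{"offset":[0.611,-0.5,-0.109],"twist":[0,0,18]},{"offset":[0.611,-0.5,-0.109],"twist":[0,0,18]},{"offset":[0.611,-0.5,-0.109],"twist":[0,0,18]},{"offset":[0.611,-0.5,-0.109],"twist":[0,0,18]},{"offset":[0.611,-0.5,-0.109],"twist":[0,0,18]}]'
python3 - <<'E'
from h import *
import pickle
o=get_obs(); im=get_image("wrist"); pickle.dump((o,im),open("w1.pkl","wb")); save(im,"pics/w1.png")
print(o["tool_pos"],o["tool_rot"],o["q"])
E
```

```text
t: 3.68
tool_pos: [0.6196, 0.0691, 0.3406]
tool_rot: [3.142, -0.002, 0.001]
contact_force: [-0.5, 0.4, -1.4]
opening: 0.0853
grip_force: 0.0
[0.61956667 0.0690537  0.34055522] [ 3.14154322e+00 -2.16320147e-03  5.61312357e-04] [-8.28949803e-03  7.28039528e-03  1.47974702e+00 -4.60845538e-05
  1.65420753e+00  1.56388014e+00]
```

View pics/w1.png

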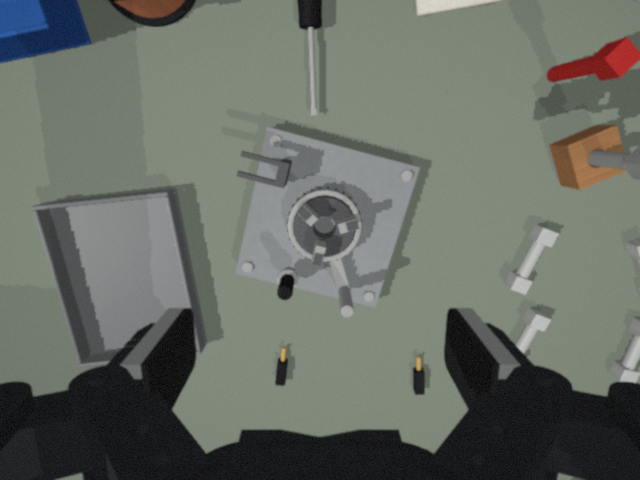

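The wrist picture shows these things:
- Plate corners near (270,127), (421,163), (376,305), (237,272).
- The fork is at (240–290,153–185), open to the left.
- The pin's black handle is at (286,287) and the peg is at (345,305).
- The tray is on the left. The red look-alike is at (600,65) and the real rod is at (610,158).

Run:
```python
from h import *
import pickle
o,im=pickle.load(open("w1.pkl","rb"))
save(im,"pics/w1z.png",(220,110,430,325),2.75)
```

```text
(no output)
```

View pics/w1z.png

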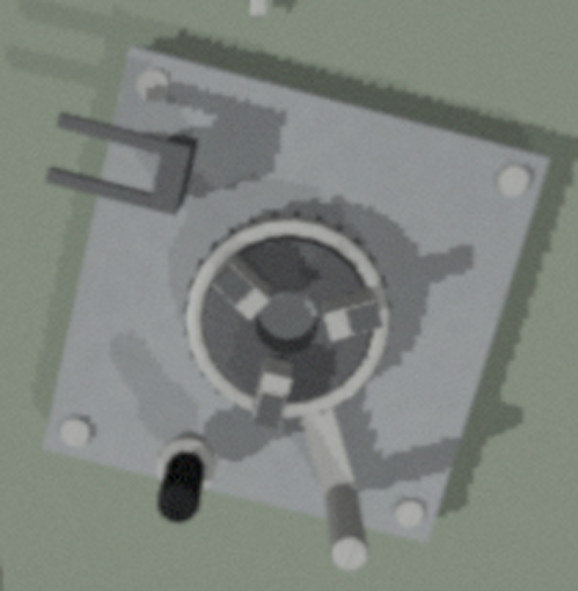

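Run:
```python
from h import *
import pickle
o,im=pickle.load(open("w1.pkl","rb"))
P=lambda u,v,z: plane("wrist",(220+u/2.75,110+v/2.75),z,o)[:2]
C=np.array([P(*c,.024) for c in((130,47),(550,157),(428,542),(43,450))]);print(C.round(4),C.mean(0).round(4),[np.linalg.norm(C[i]-C[i-1]).round(4) for i in range(4)])
ctr=C.mean(0)
e=[np.arctan2(*(C[i]-C[j])[::-1]) for i,j in((1,0),(2,3),(0,3),(1,2))];print("edges",np.round(e,3))
print("sleeve",P(288,317,.047).round(4))
pg=P(349,554,.095);print("peg",pg.round(4),np.linalg.norm(pg-ctr),"yaw",np.arctan2(*(pg-ctr)[::-1])-np.pi-.6)
print("pin top",P(179,503,.09).round(4),"collar",P(186,457,.05).round(4))
for n,q in(("tip1",(62,120)),("tip2",(50,176)),("root1",(165,145)),("root2",(155,203))): print(n,P(*q,.068).round(4))
for q in((252,303),(338,327),(274,383)):
  d=P(*q,.074)-ctr; print("jaw",np.degrees(np.arctan2(d[1],d[0])).round(0),np.linalg.norm(d).round(4))
```

```text
[[ 0.6873  0.1257]
 [ 0.6453 -0.039 ]
 [ 0.4803  0.0034]
 [ 0.5227  0.1683]] [0.5839 0.0646] [np.float64(0.1701), np.float64(0.17), np.float64(0.1704), np.float64(0.1703)]
edges [-1.82  -1.822 -0.253 -0.251]
sleeve [0.5858 0.0647]
peg [0.5072 0.0426] 0.07979792705516159 yaw -6.603473761038506
pin top [0.5254 0.1053] collar [0.5289 0.1056]
tip1 [0.6623 0.1454]
tip2 [0.6426 0.1507]
root1 [0.6536 0.1091]
root2 [0.633  0.1133]
jaw 46.0 0.0191
jaw -77.0 0.0185
jaw 162.0 0.018
```

```bash
python3 -c "
from h import *
go([.527,.1054,.14],-np.pi/2)
go([.527,.1054,.056],-np.pi/2)"
```

```text
offset [-0.0927, -0.0361, 0.2005] twist [0.0, -0.0, -0.1] rows>=3.6 ydir -1.571 q6 est 1.56
offset [-0.0927, -0.0361, 0.2845] twist [0.0, -0.0, -0.1] rows>=4.8 ydir -1.571 q6 est 1.56
```

```bash
python3 -m crank '[{"offset":[-0.0927,-0.0361,0.12],"twist":[0,0,0]},{"offset":[-0.0927,-0.0361,0.12],"twist":[0,0,0]},{"offset":[-0.0927,-0.0361,0.2],"twist":[0,0,0]},{"offset":[-0.0927,-0.0361,0.2],"twist":[0,0,0]},{"offset":[-0.0927,-0.0361,0.23],"twist":[0,0,0]},{"offset":[-0.0927,-0.0361,0.26],"twist":[0,0,0]},{"offset":[-0.0927,-0.0361,0.2845],"twist":[0,0,0]},{"offset":[-0.0927,-0.0361,0.2845],"twist":[0,0,0]},{"offset":[-0.0927,-0.0361,0.2845],"twist":[0,0,0]}]' 0.5 40
python3 -m crank '[{"offset":[0,0,0],"twist":[0,0,0]},{"offset":[0,0,0],"twist":[0,0,0]},{"offset":[0,0,0],"twist":[0,0,0]},{"offset":[0,0,0],"twist":[0,0,0]},{"offset":[0,0,0],"twist":[0,0,0]},{"offset":[0,0,0],"twist":[0,0,0]}]' 0 40
```

```text
t: 4.85
tool_pos: [0.5279, 0.1058, 0.057]
tool_rot: [-3.141, 0.001, -0.003]
contact_force: [0.9, -0.3, -0.5]
opening: 0.0428
grip_force: 0.0
t: 5.6
tool_pos: [0.5282, 0.1059, 0.0574]
tool_rot: [3.142, -0.0, 0.004]
contact_force: [-0.5, -0.4, 5.5]
opening: 0.0153
grip_force: 39.0
```

```bash
python3 -m crank '[{"offset":[0,0,-0.02],"twist":[0,0,0]},{"offset":[0,0,-0.05],"twist":[0,0,0]},{"offset":[0,0,-0.1],"twist":[0,0,0]},{"offset":[0,0,-0.1],"twist":[0,0,0]},{"offset":[0,0,-0.1],"twist":[0,0,0]}]'
python3 - <<'E'
from h import *
import pickle
o=get_obs(); im=get_image("wrist"); pickle.dump((o,im),open("w2.pkl","wb"))
save(im,"pics/w2.png",(160,60,480,300),2)
im=get_image("scene"); pickle.dump(im,open("s2.pkl","wb")); save(im,"pics/s2.png",(240,190,440,360),4)
E
```

```text
t: 6.22
tool_pos: [0.5265, 0.1059, 0.155]
tool_rot: [-3.142, 0.001, 0.002]
contact_force: [0.8, 0.9, -1.2]
opening: 0.0148
grip_force: 39.1
```

View pics/s2.png

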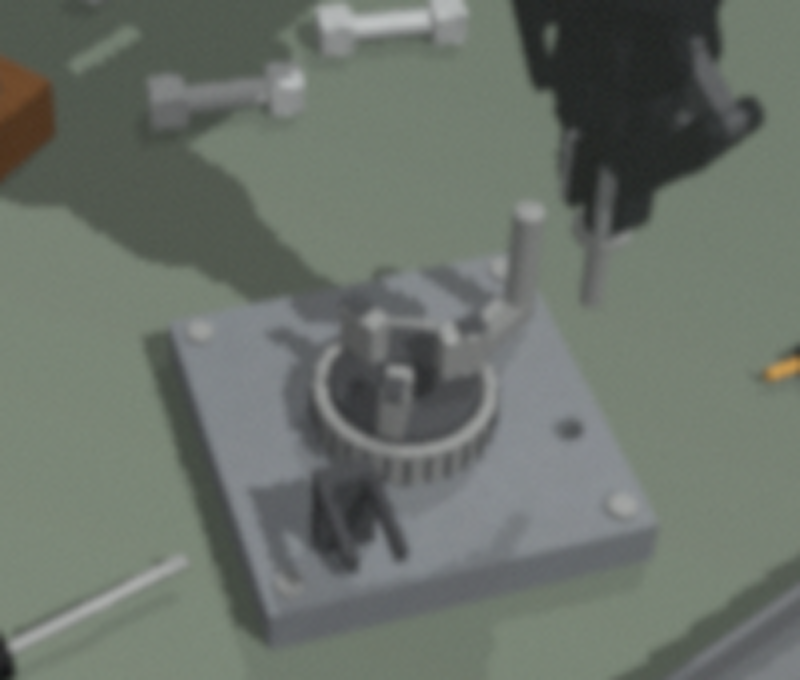

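The scene picture shows the pin drawn out and hanging upright, with its tip at about (388,265). The empty bore is at (382,297) and the fork tines at crop (350,565) and (402,555).

Run:
```python
from h import *
S=lambda u,v,z: plane("scene",(240+u/4,190+v/4),z)[:3]
print("bore",S(570,428,.024),"tip",S(592,301,.104))
print("bore wrist-est pin pos .527,.1055")
# notch tips predicted in scene
n=np.array([.6478,.1296]); y=np.array([np.cos(1.319),np.sin(1.319)]); x=np.array([y[1],-y[0]])
for s in(-1,1):
  X=n+.019*y+.010*s*x
  for z in(.068,.060): p=proj("scene",[*X,z]); print("tine end",s,z,((p-[240,190])*4).round(0))
go([*(n+.001*y),.155],None); go([*(n+.001*y),.079],None)
```

```text
bore [0.52590875 0.10670915 0.024     ] tip [0.5246759  0.10749895 0.104     ]
bore wrist-est pin pos .527,.1055
tine end -1 0.068 [404. 545.]
tine end -1 0.06 [404. 557.]
tine end 1 0.068 [356. 556.]
tine end 1 0.06 [355. 569.]
offset [0.1223, -0.0248, -0.0018] twist [0.0, 0.2, -0.0] rows>=2.0 ydir -1.571 q6 est 1.63
offset [0.1226, -0.0248, 0.0742] twist [0.0, 0.2, -0.0] rows>=2.3 ydir -1.571 q6 est 1.63
```

View pics/w2.png

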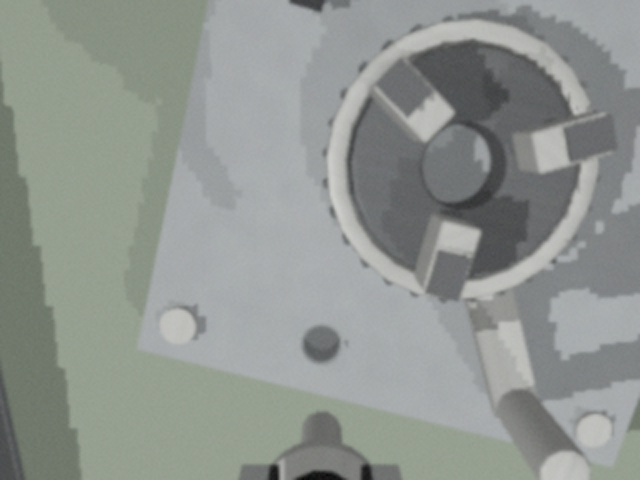

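The wrist crop shows the bore at (321,343), the tip of the held pin at (321,418) and the pocket at (462,165). The pin hangs on the fingers' centre line.

Run:
```python
from h import *
import pickle
o,im=pickle.load(open("w2.pkl","rb"))
P=lambda u,v,z: plane("wrist",(160+u/2,60+v/2),z,o)[:2]
print("bore",P(321,343,.024),"tipfront",P(321,412,.104),"sleeve",P(462,160,.047))
```

```text
bore [0.52541644 0.10635191] tipfront [0.52761157 0.10647992] sleeve [0.5861567  0.06522374]
```

```bash
python3 -m crank '[{"offset":[0.061,-0.012,-0.002],"twist":[0,0,0]},{"offset":[0.1225,-0.0243,-0.002],"twist":[0,0,0]},{"offset":[0.1225,-0.0243,-0.002],"twist":[0,0,0]},{"offset":[0.1225,-0.0243,-0.002],"twist":[0,0,0]},{"offset":[0.1225,-0.0243,-0.002],"twist":[0,0,0]}]'
python3 - <<'E'
from h import *
import pickle
o=get_obs();im=get_image("wrist"); pickle.dump((o,im),open("w3.pkl","wb"))
s=get_image("scene")
a=cv2.resize(im[180:340,240:400],None,fx=3.5,fy=3.5,interpolation=cv2.INTER_CUBIC); 
b=cv2.resize(s[220:360,265:365],None,fx=4,fy=4,interpolation=cv2.INTER_CUBIC); print(a.shape,b.shape,o["tool_pos"])
im=np.zeros((560,800,3),np.uint8); im[:,:400]=b[:560]; im[:,400:]=a[:,80:480]; save(im,"pics/c3.png")
E
```

```text
t: 6.95
tool_pos: [0.6484, 0.13, 0.1577]
tool_rot: [3.142, -0.001, -0.001]
contact_force: [-0.4, 0.0, -1.6]
opening: 0.0153
grip_force: 39.1
(560, 560, 3) (560, 400, 3) [0.64835876 0.12999801 0.1576897 ]
```

View pics/c3.png

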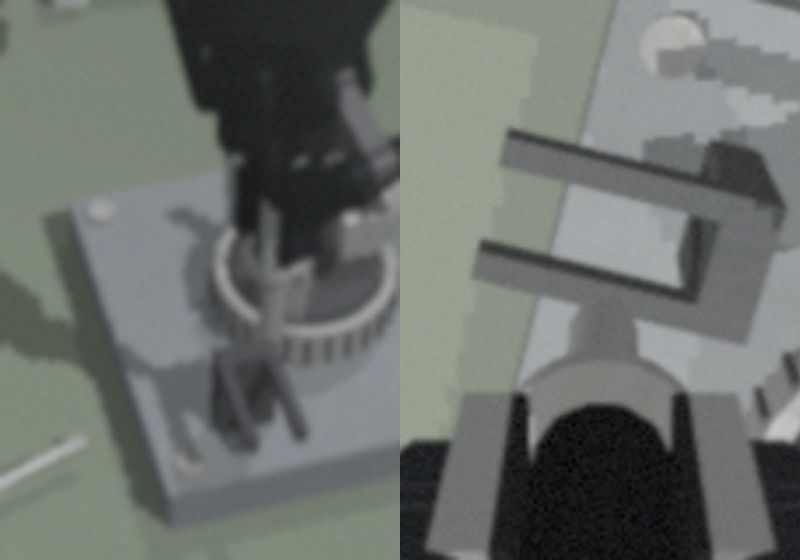

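Run:
```python
from h import *
import pickle
o,im=pickle.load(open("w3.pkl","rb"))
P=lambda u,v,z: plane("wrist",(240+(u-320)/3.5,180+v/3.5),z,o)[:2]
L=[P(*p,.068) for p in((501,165),(700,217),(478,254),(690,302))]
print(np.round(L,4))
y=np.array([np.cos(1.319),np.sin(1.319)]); x=np.array([y[1],-y[0]])
print("x coords",[round(float(l@x),4) for l in L],"y",[round(float(l@y),4) for l in L])
m=P(600,380,.11)
print("notch est x",np.array([.6478,.1296])@x,"tcp x,y",o["tool_pos"][:2]@x,o["tool_pos"][:2]@y)
t=o["tool_pos"][2]-.057+.006
print("tip front edge/left/right",[P(*p,t) for p in((604,303),(573,330),(635,330))])
```

```text
[[0.66   0.1471]
 [0.6512 0.1143]
 [0.6448 0.1512]
 [0.6364 0.1157]]
x coords [0.6026, 0.6022, 0.5868, 0.5875] y [0.3069, 0.2729, 0.3071, 0.2706]
notch est x 0.5950834921506011 tcp x,y 0.5955254714949292 0.2874334279061882
tip front edge/left/right [array([0.64920633, 0.13029707]), array([0.64518343, 0.13467335]), array([0.64518906, 0.12590921])]
```

The slot measures 15.2 mm wide. By tip and bore, the pin's axis sits about 3 mm behind the TCP in x. I shift +2.5 mm in x and lower it.

```bash
python3 -m crank '[{"offset":[0.0025,0,0],"twist":[0,0,0]},{"offset":[0.0025,0,0.02],"twist":[0,0,0]},{"offset":[0.0025,0,0.035],"twist":[0,0,0]},{"offset":[0.0025,0,0.04],"twist":[0,0,0]},{"offset":[0.0025,0,0.045],"twist":[0,0,0]},{"offset":[0.0025,0,0.05],"twist":[0,0,0]},{"offset":[0.0025,0,0.055],"twist":[0,0,0]},{"offset":[0.0025,0,0.055],"twist":[0,0,0]}]'
```

```text
t: 8.05
tool_pos: [0.6518, 0.1301, 0.1024]
tool_rot: [3.142, -0.001, -0.001]
contact_force: [-0.6, 0.5, -1.3]
opening: 0.015
grip_force: 39.1
```

```bash
python3 -m crank '[{"offset":[0,0,0.008],"twist":[0,0,0]},{"offset":[0,0,0.015],"twist":[0,0,0]},{"offset":[0,0,0.02],"twist":[0,0,0]},{"offset":[0,0,0.0225],"twist":[0,0,0]},{"offset":[0,0,0.0225],"twist":[0,0,0]}]'
python3 - <<'E'
from h import *
s=get_image("scene"); save(s,"pics/s4.png",(265,240,385,340),5)
E
```

```text
t: 8.68
tool_pos: [0.6521, 0.1301, 0.0802]
tool_rot: [3.142, -0.001, -0.0]
contact_force: [-0.9, -1.3, 0.1]
opening: 0.0154
grip_force: 39.3
```

View pics/s4.png

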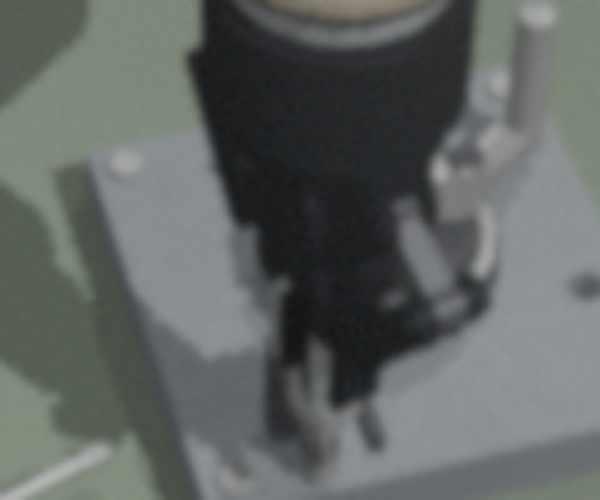

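The pin's shank, with its lower end at crop (318,475), hangs between the tines, and there is almost no force. I release it and rise.

```bash
python3 -m crank '[{"offset":[0,0,0],"twist":[0,0,0]},{"offset":[0,0,0],"twist":[0,0,0]},{"offset":[0,0,0],"twist":[0,0,0]},{"offset":[0,0,-0.03],"twist":[0,0,0]},{"offset":[0,0,-0.09],"twist":[0,0,0]},{"offset":[0,0,-0.15],"twist":[0,0,0]},{"offset":[0,0,-0.18],"twist":[0,0,0]},{"offset":[0,0,-0.18],"twist":[0,0,0]}]' 0.5 40
python3 - <<'E'
from h import *
import pickle
o=get_obs();im=get_image("wrist"); s=get_image("scene"); pickle.dump((o,im,s),open("w5.pkl","wb"))
a=np.zeros((480,800,3),np.uint8); a[:,:400]=cv2.resize(s[235:331,285:365],None,fx=5,fy=5)
p=proj("wrist",[.648,.13,.09],o); print(p); u,v=np.clip(p.astype(int),[80,96],[560,384])
a[:,400:]=cv2.resize(im[v-96:v+96,u-80:u+80],None,fx=2.5,fy=2.5); save(a,"pics/c5.png")
E
```

```text
t: 9.72
tool_pos: [0.6538, 0.1303, 0.265]
tool_rot: [-3.141, 0.0, -0.012]
contact_force: [0.4, -0.5, -0.2]
opening: 0.0429
grip_force: 0.0
[321.57054261 225.85299874]
```

View pics/c5.png

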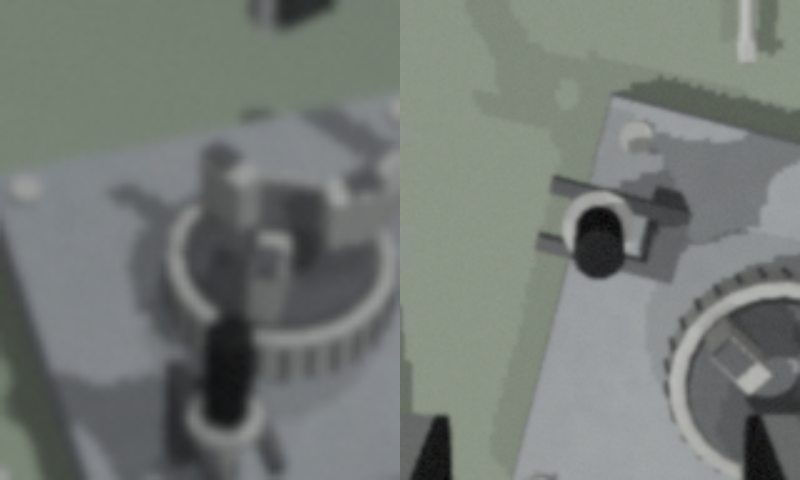

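The pin hangs upright in the fork, collar on the tines. Next is the rod.

```bash
python3 -c "
from h import *
print(plane('top',(410,205),.103),plane('top',(391,170),.09))
go([.66,-.21,.33],-np.pi/2)"
```

```text
[ 0.65337148 -0.21560945  0.103     ] [ 0.73515131 -0.17633542  0.09      ]
offset [0.0083, 0.3401, -0.0705] twist [0.0, 0.1, -0.0] rows>=5.6 ydir -1.571 q6 est 1.66
```

```bash
python3 -m crank '[{"offset":[0.008,0.34,-0.07],"twist":[0,0,0]},{"offset":[0.008,0.34,-0.07],"twist":[0,0,0]},{"offset":[0.008,0.34,-0.07],"twist":[0,0,0]},{"offset":[0.008,0.34,-0.07],"twist":[0,0,0]},{"offset":[0.008,0.34,-0.07],"twist":[0,0,0]},{"offset":[0.008,0.34,-0.07],"twist":[0,0,0]},{"offset":[0.008,0.34,-0.07],"twist":[0,0,0]},{"offset":[0.008,0.34,-0.07],"twist":[0,0,0]},{"offset":[0.008,0.34,-0.07],"twist":[0,0,0]}]'
python3 - <<'E'
from h import *
import pickle
o=get_obs();im=get_image("wrist"); pickle.dump((o,im),open("w6.pkl","wb"))
print(o["tool_pos"],proj("wrist",[.653,-.216,.116],o),proj("wrist",[.735,-.176,.1],o))
save(im,"pics/w6.png",(200,60,440,300),2.5)
E
```

```text
t: 10.95
tool_pos: [0.6598, -0.2083, 0.3289]
tool_rot: [-3.14, -0.002, 0.003]
contact_force: [0.2, -0.4, 0.4]
opening: 0.0426
grip_force: 0.0
[ 0.65979639 -0.20827985  0.32894731] [330.02695791 215.25338408] [283.62849132 116.93787484]
```

View pics/w6.png

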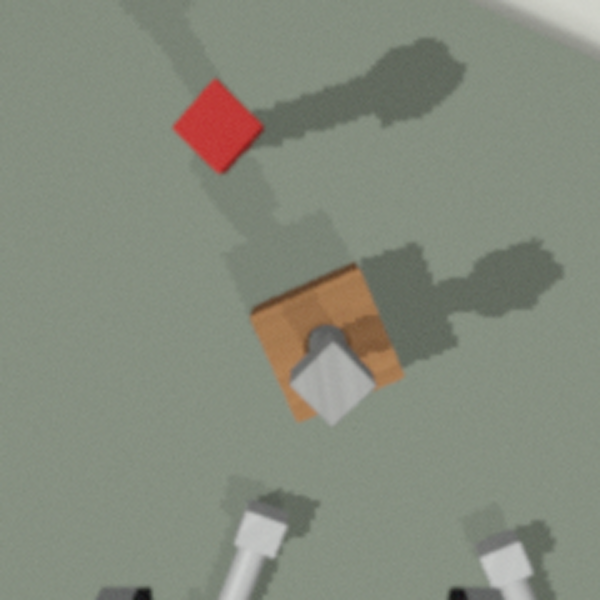

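The crop shows the real grey rod with its head top corners at (333,343), (375,382), (334,426), (290,383), standing in the block. The red look-alike is at (218,126), and two short samples are at the bottom.

Run:
```python
from h import *
import pickle
o,im=pickle.load(open("w6.pkl","rb"))
P=lambda u,v,z: plane("wrist",(200+u/2.5,60+v/2.5),z,o)[:2]
C=np.array([P(*p,.116) for p in((333,343),(375,382),(334,426),(290,383))]); print("head",C.mean(0),[np.linalg.norm(C[i]-C[i-1]).round(4) for i in range(4)])
f=[np.arctan2(*(C[i]-C[i-1])[::-1]) for i in range(4)];print("edge dirs",np.round(f,3), "mod",np.round(np.mod(f,np.pi/2),3))
B=np.array([P(*p,.036) for p in((356,268),(403,375),(300,420),(252,313))]); print("block",B.mean(0),[np.linalg.norm(B[i]-B[i-1]).round(4) for i in range(4)])
print("red",P(218,126,.10))
m=np.mean(np.unwrap(np.array(f)*4))/4
for k in range(2): go([*C.mean(0),.17],m+k*np.pi/2,o); go([*C.mean(0),.085],m+k*np.pi/2,o)
```

```text
head [ 0.65456718 -0.21874686] [np.float64(0.0204), np.float64(0.0201), np.float64(0.0212), np.float64(0.0218)]
edge dirs [-0.812 -2.316  2.413  0.79 ] mod [0.759 0.826 0.842 0.79 ]
block [ 0.6551141  -0.21891558] [np.float64(0.0471), np.float64(0.0494), np.float64(0.048), np.float64(0.0502)]
red [ 0.74029739 -0.17915426]
offset [-0.005, 0.0106, 0.1589] twist [-0.1, 0.1, -46.0] rows>=4.3 ydir -0.767 q6 est 0.35
offset [-0.0048, 0.0107, 0.2439] twist [-0.1, 0.1, -46.0] rows>=4.3 ydir -0.767 q6 est 0.35
offset [-0.005, 0.0106, 0.1589] twist [-0.0, 0.1, 44.0] rows>=4.1 ydir -2.337 q6 est 1.92
offset [-0.0048, 0.0107, 0.2439] twist [-0.0, 0.1, 44.0] rows>=4.1 ydir -2.337 q6 est 1.92
```

```bash
python3 -m crank '[{"offset":[-0.005,0.0106,0.05],"twist":[0,0,-10]},{"offset":[-0.005,0.0106,0.1],"twist":[0,0,-20]},{"offset":[-0.005,0.0106,0.14],"twist":[0,0,-30]},{"offset":[-0.005,0.0106,0.159],"twist":[0,0,-40]},{"offset":[-0.005,0.0106,0.159],"twist":[0,0,-46]},{"offset":[-0.005,0.0106,0.19],"twist":[0,0,-46]},{"offset":[-0.005,0.0106,0.22],"twist":[0,0,-46]},{"offset":[-0.005,0.0106,0.242],"twist":[0,0,-46]},{"offset":[-0.005,0.0106,0.242],"twist":[0,0,-46]},{"offset":[-0.005,0.0106,0.242],"twist":[0,0,-46]}]' 0.6 60
python3 -m crank '[{"offset":[0,0,0],"twist":[0,0,0]},{"offset":[0,0,0],"twist":[0,0,0]},{"offset":[0,0,0],"twist":[0,0,0]},{"offset":[0,0,0],"twist":[0,0,0]},{"offset":[0,0,0],"twist":[0,0,0]},{"offset":[0,0,0],"twist":[0,0,0]}]' 0 60
```

```text
t: 12.25
tool_pos: [0.6557, -0.2206, 0.0896]
tool_rot: [2.891, 1.227, 0.002]
contact_force: [0.1, -0.1, 0.9]
opening: 0.0514
grip_force: 0.0
t: 13.0
tool_pos: [0.6558, -0.2209, 0.0902]
tool_rot: [2.89, 1.226, 0.003]
contact_force: [-0.1, 0.3, 5.7]
opening: 0.0209
grip_force: 59.7
```

```bash
python3 -m crank '[{"offset":[0,0,-0.02],"twist":[0,0,0]},{"offset":[0,0,-0.05],"twist":[0,0,0]},{"offset":[0,0,-0.11],"twist":[0,0,0]},{"offset":[0,0,-0.12],"twist":[0,0,0]},{"offset":[0,0,-0.12],"twist":[0,0,0]}]'
python3 -c "
from h import *
go([.5848,.0644,.21],-.767)"
```

```text
t: 13.62
tool_pos: [0.6551, -0.2206, 0.2094]
tool_rot: [2.891, 1.226, 0.001]
contact_force: [-0.1, -0.3, -1.8]
opening: 0.0209
grip_force: 59.8
offset [0.1561, -0.2486, -0.0009] twist [0.1, -0.0, -0.1] rows>=4.7 ydir -0.767 q6 est 0.33
```

```bash
python3 -m crank '[{"offset":[0.026,-0.0414,0],"twist":[0,0,0]},{"offset":[0.052,-0.083,0],"twist":[0,0,0]},{"offset":[0.078,-0.124,0],"twist":[0,0,0]},{"offset":[0.104,-0.166,0],"twist":[0,0,0]},{"offset":[0.13,-0.207,0],"twist":[0,0,0]},{"offset":[0.15,-0.239,0],"twist":[0,0,0]},{"offset":[0.156,-0.2486,-0.001],"twist":[0,0,0]},{"offset":[0.156,-0.2486,-0.001],"twist":[0,0,0]},{"offset":[0.156,-0.2486,-0.001],"twist":[0,0,0]},{"offset":[0.156,-0.2486,-0.001],"twist":[0,0,0]}]'
python3 - <<'E'
from h import *
import pickle
o=get_obs();im=get_image("wrist"); s=get_image("scene"); t=get_image("top"); pickle.dump((o,im,s,t),open("w7.pkl","wb"))
print(o["tool_pos"])
a=np.zeros((560,800,3),np.uint8); a[:,:360]=cv2.resize(s[190:330,295:385],None,fx=4,fy=4,interpolation=cv2.INTER_CUBIC)
print(proj("wrist",[.585,.065,.047],o), proj("wrist",[*o["tool_pos"][:2],.13],o))
a[:,360:]=cv2.resize(im[130:354,232:408],None,fx=2.5,fy=2.5,interpolation=cv2.INTER_CUBIC); save(a,"pics/c7.png")
E
```

```text
t: 14.88
tool_pos: [0.5848, 0.0633, 0.209]
tool_rot: [2.893, 1.225, -0.001]
contact_force: [0.7, 0.8, -2.1]
opening: 0.0209
grip_force: 60.0
[0.58479512 0.0632904  0.20902371]
[320.19335421 219.99475863] [322.15982978 253.82472289]
```

View pics/c7.png

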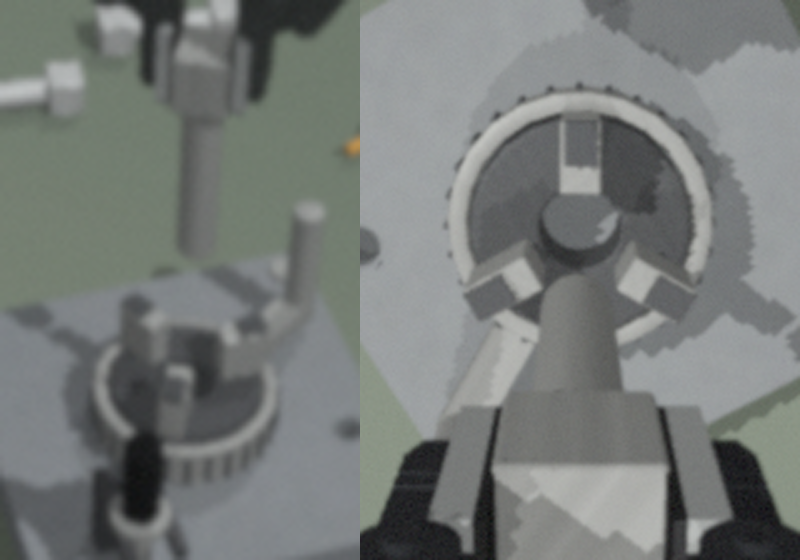

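Run:
```python
from h import *
import pickle
o,im,s,t=pickle.load(open("w7.pkl","rb"))
P=lambda u,v,z: plane("wrist",(232+(u-360)/2.5,130+v/2.5),z,o)[:2]
tx=Ro.from_rotvec(o["tool_rot"]).as_matrix()[:2,0]; ty=Ro.from_rotvec(o["tool_rot"]).as_matrix()[:2,1]
foot=P(573,273,.129)-.008*tx
c=[P(580,217,.047)]
S=lambda u,v,z: plane("scene",(295+u/4,190+v/4),z)[:2]
print("foot wrist",foot,"sleeve",c)
print("rim diam",np.linalg.norm(P(447,217,.047)-P(713,217,.047)))
print("foot scene",S(196,250,.129),"sleeve scene",S(186,388,.047))
print("tool frame foot-sleeve wrist", (foot-c[0])@tx,(foot-c[0])@ty,"scene",(S(196,250,.129)-S(186,388,.047))@tx,(S(196,250,.129)-S(186,388,.047))@ty)
T=np.array(cv2.resize(t,None,fx=1,fy=1)); save(T,"pics/t7.png",(240,190,340,290),6)
```

```text
foot wrist [0.58293098 0.06534665] sleeve [array([0.58659258, 0.06685462])]
rim diam 0.07954326618254717
foot scene [0.58558    0.06631073] sleeve scene [0.586952   0.06737469]
tool frame foot-sleeve wrist -0.0036314468794527337 -0.0015791943906884114 scene -0.0017189031600094904 -0.0002444283654068274
```

```bash
python3 -m crank '[{"offset":[0.0026,0.001,0],"twist":[0,0,0]},{"offset":[0.0026,0.001,0.03],"twist":[0,0,0]},{"offset":[0.0026,0.001,0.05],"twist":[0,0,0]},{"offset":[0.0026,0.001,0.065],"twist":[0,0,0]},{"offset":[0.0026,0.001,0.08],"twist":[0,0,0]},{"offset":[0.0026,0.001,0.09],"twist":[0,0,0]},{"offset":[0.0026,0.001,0.097],"twist":[0,0,0]},{"offset":[0.0026,0.001,0.097],"twist":[0,0,0]}]'
python3 -m crank '[{"offset":[0,0,0.003],"twist":[0,0,0]},{"offset":[0,0,0.005],"twist":[0,0,0]},{"offset":[0,0,0.007],"twist":[0,0,0]},{"offset":[0,0,0.007],"twist":[0,0,0]}]'
```

```text
t: 16.02
tool_pos: [0.5869, 0.0656, 0.1119]
tool_rot: [-2.892, -1.227, 0.001]
contact_force: [-0.3, -0.4, -3.2]
opening: 0.021
grip_force: 60.0
t: 16.52
tool_pos: [0.587, 0.0656, 0.1052]
tool_rot: [-2.892, -1.227, 0.0]
contact_force: [0.6, 1.0, -2.1]
opening: 0.0207
grip_force: 60.0
```

```bash
python3 -m crank '[{"offset":[0,0,0.001],"twist":[0,0,0]},{"offset":[0,0,0.002],"twist":[0,0,0]},{"offset":[0,0,0.002],"twist":[0,0,0]}]'
python3 -m crank '[{"offset":[0,0,0],"twist":[0,0,0]},{"offset":[0,0,0],"twist":[0,0,0]},{"offset":[0,0,0],"twist":[0,0,0]},{"offset":[0,0,-0.01],"twist":[0,0,0]},{"offset":[0,0,-0.03],"twist":[0,0,0]},{"offset":[0,0,-0.08],"twist":[0,0,0]},{"offset":[0,0,-0.14],"twist":[0,0,0]},{"offset":[0,0,-0.16],"twist":[0,0,0]},{"offset":[0,0,-0.16],"twist":[0,0,0]}]' 0.6
python3 - <<'E'
from h import *
import pickle
o=get_obs();im=get_image("wrist"); s=get_image("scene"); pickle.dump((o,im,s),open("w8.pkl","wb"))
print(o["tool_pos"])
a=np.zeros((560,800,3),np.uint8); a[:,:360]=cv2.resize(s[200:340,295:385],None,fx=4,fy=4,interpolation=cv2.INTER_CUBIC)
print(proj("wrist",[.585,.065,.047],o))
a[:,360:]=cv2.resize(im[110:334,232:408],None,fx=2.5,fy=2.5,interpolation=cv2.INTER_CUBIC); save(a,"pics/c8.png")
E
```

```text
t: 16.9
tool_pos: [0.5874, 0.0657, 0.1041]
tool_rot: [2.892, 1.227, 0.001]
contact_force: [-1.6, -0.1, 2.8]
opening: 0.0211
grip_force: 60.6
t: 18.02
tool_pos: [0.5883, 0.0656, 0.2666]
tool_rot: [2.89, 1.226, 0.008]
contact_force: [-0.5, 0.4, -0.3]
opening: 0.0511
grip_force: 0.0
[0.58826202 0.06561987 0.2665584 ]
[318.14145717 211.80424903]
```

View pics/c8.png

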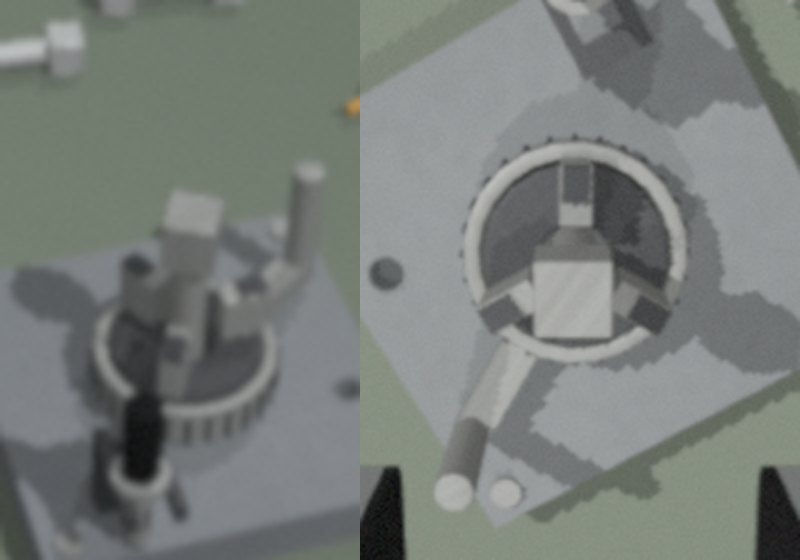

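The rod stands upright in the pocket. The peg top is at crop (454,492). Next is the arc of the handle.

Run:
```python
from h import *
import pickle
o,im,s=pickle.load(open("w8.pkl","rb"))
P=lambda u,v,z: plane("wrist",(232+(u-360)/2.5,110+v/2.5),z,o)[:2]
pg=P(454,491,.095); sl=P(575,249,.047); ps=plane("scene",(295+309/4,200+170/4),.095)[:2]
print("peg",pg,"scene",ps,"sleeve",sl)
hd=np.array([P(*p,.130) for p in((534,262),(612,262),(612,338),(534,338))]); print("head",hd.mean(0),np.linalg.norm(hd[0]-hd[1]),np.linalg.norm(hd[1]-hd[2]))
c=np.array([.586,.0657])
d=pg-c; th=np.arctan2(d[1],d[0])%(2*np.pi); print("r",np.hypot(*d),"th",th,"q",-.252+np.pi+.6-th)
go([*pg,.14],th+np.pi/2,o); go([*pg,.059],th+np.pi/2,o)
```

```text
peg [0.50831172 0.04272138] scene [0.50933508 0.04263255] sleeve [0.58628513 0.06650953]
head [0.58660409 0.06759889] 0.02136525748675616 0.02159802389740966
r 0.08101534046184956 th 3.4291731302383925 q 0.06041952335140088
offset [-0.0725, -0.0421, 0.1261] twist [0.2, -0.3, 29.5] rows>=2.8 ydir -1.283 q6 est 1.27
offset [-0.0728, -0.0424, 0.2071] twist [0.2, -0.3, 29.5] rows>=3.6 ydir -1.283 q6 est 1.27
```

```bash
python3 -m crank '[{"offset":[-0.024,-0.014,0.02],"twist":[0,0,10]},{"offset":[-0.048,-0.028,0.04],"twist":[0,0,20]},{"offset":[-0.0727,-0.0423,0.08],"twist":[0,0,29.5]},{"offset":[-0.0727,-0.0423,0.12],"twist":[0,0,29.5]},{"offset":[-0.0727,-0.0423,0.14],"twist":[0,0,29.5]},{"offset":[-0.0727,-0.0423,0.17],"twist":[0,0,29.5]},{"offset":[-0.0727,-0.0423,0.195],"twist":[0,0,29.5]},{"offset":[-0.0727,-0.0423,0.207],"twist":[0,0,29.5]},{"offset":[-0.0727,-0.0423,0.207],"twist":[0,0,29.5]},{"offset":[-0.0727,-0.0423,0.207],"twist":[0,0,29.5]}]' 0.5 30
python3 -m crank '[{"offset":[0,0,0],"twist":[0,0,0]},{"offset":[0,0,0],"twist":[0,0,0]},{"offset":[0,0,0],"twist":[0,0,0]},{"offset":[0,0,0],"twist":[0,0,0]},{"offset":[0,0,0],"twist":[0,0,0]},{"offset":[0,0,0],"twist":[0,0,0]}]' 0 30
python3 - <<'E'
from h import *
o=get_obs(); M=Ro.from_rotvec(o["tool_rot"]).as_matrix(); c=np.array([.586,.066]); p=o["tool_pos"][:2]
d=p-c; r=.08; th0=np.arctan2(d[1],d[0])%(2*np.pi); print("r",np.hypot(*d),"th",th0,"q",3.49-th0, np.arctan2(M[1,1],M[0,1]))
for k in range(1,21):
    a=np.radians(4)*k; th=th0-a; rr=np.hypot(*d)+(r-np.hypot(*d))*min(1,k/5)
    t=c+rr*np.array([np.cos(th),np.sin(th)]); w=M.T@np.append(t-p,0); print(k*4,"q=%.2f"%(3.49-th),w.round(4)[:2].tolist())
E
```

```text
t: 19.38
tool_pos: [0.5067, 0.0427, 0.057]
tool_rot: [3.109, 0.45, 0.002]
contact_force: [0.9, 0.1, -0.3]
opening: 0.0428
grip_force: 0.0
t: 20.12
tool_pos: [0.507, 0.0425, 0.0575]
tool_rot: [3.108, 0.45, 0.002]
contact_force: [-1.1, -1.1, 5.6]
opening: 0.0131
grip_force: 29.4
r 0.08242964586937045 th 3.4306030804026793 q 0.05939691959732096 -1.2831932895759859
4 q=0.13 [0.0007, -0.0057]
8 q=0.20 [0.0017, -0.0113]
12 q=0.27 [0.0032, -0.0168]
16 q=0.34 [0.005, -0.0222]
20 q=0.41 [0.0072, -0.0274]
24 q=0.48 [0.0093, -0.0326]
28 q=0.55 [0.0117, -0.0376]
32 q=0.62 [0.0145, -0.0424]
36 q=0.69 [0.0176, -0.047]
40 q=0.76 [0.0211, -0.0515]
44 q=0.83 [0.0248, -0.0556]
48 q=0.90 [0.0288, -0.0595]
52 q=0.97 [0.0331, -0.0631]
56 q=1.04 [0.0376, -0.0664]
60 q=1.11 [0.0423, -0.0693]
64 q=1.18 [0.0473, -0.072]
68 q=1.25 [0.0524, -0.0742]
72 q=1.32 [0.0576, -0.0762]
76 q=1.39 [0.063, -0.0777]
80 q=1.46 [0.0684, -0.0789]
```

```bash
python3 -m crank '[{"offset":[0.0007,-0.0057,0],"twist":[0,0,4]},{"offset":[0.0017,-0.0113,0],"twist":[0,0,8]},{"offset":[0.0032,-0.0168,0],"twist":[0,0,12]},{"offset":[0.005,-0.0222,0],"twist":[0,0,16]},{"offset":[0.0072,-0.0274,0],"twist":[0,0,20]},{"offset":[0.0093,-0.0326,0],"twist":[0,0,24]},{"offset":[0.0117,-0.0376,0],"twist":[0,0,28]},{"offset":[0.0145,-0.0424,0],"twist":[0,0,32]},{"offset":[0.0176,-0.047,0],"twist":[0,0,36]},{"offset":[0.0211,-0.0515,0],"twist":[0,0,40]},{"offset":[0.0248,-0.0556,0],"twist":[0,0,44]},{"offset":[0.0288,-0.0595,0],"twist":[0,0,48]},{"offset":[0.0331,-0.0631,0],"twist":[0,0,52]},{"offset":[0.0376,-0.0664,0],"twist":[0,0,56]},{"offset":[0.0376,-0.0664,0],"twist":[0,0,56]}]'
python3 - <<'E'
from h import *
o=get_obs(); M=Ro.from_rotvec(o["tool_rot"]).as_matrix(); c=np.array([.586,.066]); p=o["tool_pos"][:2]
d=p-c; th0=np.arctan2(d[1],d[0])%(2*np.pi); r=np.hypot(*d); print("r",r,"q",3.49-th0,"q6",o["q"][5],"Ftool",M.T@o["contact_force"])
for k in range(1,9):
    th=th0-np.radians(3)*k
    t=c+r*np.array([np.cos(th),np.sin(th)]); w=M.T@np.append(t-p,0); print(k*3,"q=%.2f"%(3.49-th),w.round(4)[:2].tolist())
E
```

```text
t: 22.0
tool_pos: [0.5239, 0.1177, 0.0575]
tool_rot: [-2.956, 1.062, -0.001]
contact_force: [-1.9, -0.1, 6.8]
opening: 0.0131
grip_force: 29.6
r 0.08075792385301787 q 1.0425712756055256 q6 2.3424197744911175 Ftool [-1.35765854  1.3011006  -6.8286674 ]
3 q=1.09 [0.0001, -0.0042]
6 q=1.15 [0.0005, -0.0084]
9 q=1.20 [0.001, -0.0126]
12 q=1.25 [0.0018, -0.0168]
15 q=1.30 [0.0028, -0.0209]
18 q=1.36 [0.0041, -0.0249]
21 q=1.41 [0.0055, -0.0289]
24 q=1.46 [0.0071, -0.0328]
```

```bash
python3 -m crank '[{"offset":[0.0001,-0.0042,0],"twist":[0,0,3]},{"offset":[0.0005,-0.0084,0],"twist":[0,0,6]},{"offset":[0.001,-0.0126,0],"twist":[0,0,9]},{"offset":[0.0018,-0.0168,0],"twist":[0,0,12]},{"offset":[0.0023,-0.0189,0],"twist":[0,0,13.5]},{"offset":[0.0023,-0.0189,0],"twist":[0,0,13.5]},{"offset":[0.0023,-0.0189,0],"twist":[0,0,13.5]}]'
python3 - <<'E'
from h import *
o=get_obs(); M=Ro.from_rotvec(o["tool_rot"]).as_matrix(); c=np.array([.586,.066]); p=o["tool_pos"][:2]
d=p-c; th0=np.arctan2(d[1],d[0])%(2*np.pi); r=np.hypot(*d); print("r",r,"q",3.49-th0,"q6",o["q"][5],"Ftool",M.T@o["contact_force"])
E
```

```text
t: 22.88
tool_pos: [0.5368, 0.1296, 0.0575]
tool_rot: [2.81, -1.4, -0.002]
contact_force: [-6.3, -4.3, 10.2]
opening: 0.0129
grip_force: 29.9
r 0.08045225307296487 q 1.260540660637365 q6 2.5990191626139114 Ftool [ -0.35913883   7.6283458  -10.21747373]
```

```bash
python3 -m crank '[{"offset":[0.0001,-0.002,0],"twist":[0,0,1.5]},{"offset":[0.0002,-0.004,0],"twist":[0,0,3]},{"offset":[0.0002,-0.004,0],"twist":[0,0,3]},{"offset":[0.0002,-0.004,0],"twist":[0,0,3]}]'
python3 -m crank '[{"offset":[0,0,0],"twist":[0,0,0]},{"offset":[0,0,0],"twist":[0,0,0]},{"offset":[0,0,0],"twist":[0,0,0]},{"offset":[0,0,-0.03],"twist":[0,0,0]},{"offset":[0,0,-0.09],"twist":[0,0,0]},{"offset":[0,0,-0.15],"twist":[0,0,0]},{"offset":[0,0,-0.25],"twist":[0,0,0]},{"offset":[0,0,-0.25],"twist":[0,0,0]},{"offset":[0,0,-0.25],"twist":[0,0,0]}]' 0.5
python3 - <<'E'
from h import *
import pickle
o=get_obs();im=get_image("wrist"); s=get_image("scene"); t=get_image("top"); pickle.dump((o,im,s,t),open("w9.pkl","wb"))
print(o["tool_pos"],o["q"])
p=proj("wrist",[.586,.066,.06],o); print(p); u,v=np.clip(p.astype(int),[88,112],[552,368])
a=np.zeros((560,800,3),np.uint8); a[:,:360]=cv2.resize(s[200:340,295:385],None,fx=4,fy=4,interpolation=cv2.INTER_CUBIC)
a[:,360:]=cv2.resize(im[v-112:v+112,u-88:u+88],None,fx=2.5,fy=2.5,interpolation=cv2.INTER_CUBIC); save(a,"pics/c9.png")
E
```

```text
t: 23.38
tool_pos: [0.5394, 0.1316, 0.0574]
tool_rot: [2.771, -1.472, -0.003]
contact_force: [-8.2, -4.6, 12.0]
opening: 0.013
grip_force: 30.3
t: 24.5
tool_pos: [0.5423, 0.1328, 0.3112]
tool_rot: [-2.769, 1.473, -0.011]
contact_force: [-0.7, 0.8, 0.2]
opening: 0.0425
grip_force: 0.0
[0.54230953 0.13284584 0.31121438] [ 1.06801844e-01 -1.47057975e-01  1.67436437e+00  2.83848831e-04
  1.60578351e+00  2.65509003e+00]
[322.89263322 113.3009122 ]
```

View pics/c9.png

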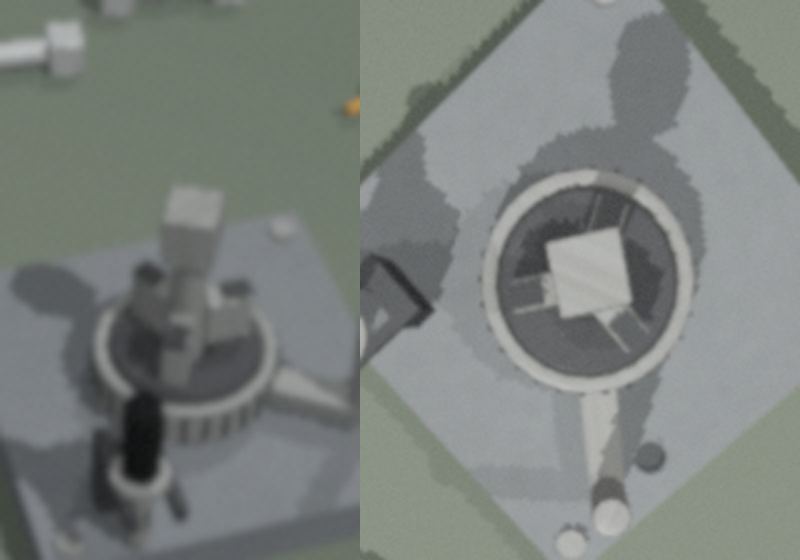

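The jaws have closed round the rod, which is upright. The arm sits over the old bore and the pin is still in the fork. Next are the short samples.

Run:
```python
from h import *
import pickle
go([.52,-.24,.36],-np.pi/2,half=False)
o,im=pickle.load(open("w1.pkl","rb"))
C=np.array([plane("wrist",p,.028,o)[:2] for p in((36,207),(171,190),(203,350),(81,362))])
print(C.round(3),C.mean(0),[np.linalg.norm(C[i]-C[i-1]).round(3) for i in range(4)],np.arctan2(*(C[1]-C[0])[::-1]))
im=get_image("top")
for r in cut_out("tray","top")[:2]:
    ys,xs=np.nonzero(r["region"]); b=cv2.boxPoints(cv2.minAreaRect(np.c_[xs,ys].astype(np.float32))); print(r["confidence"],np.round([plane("top",p,.028)[:2] for p in b],3))
```

```text
offset [0.2976, 0.2248, -0.0554] twist [0.1, 0.1, -56.0] rows>=6.0 ydir -1.571 q6 est 1.68
[[0.601 0.379]
 [0.62  0.231]
 [0.425 0.211]
 [0.411 0.359]] [0.51443443 0.29496723] [np.float64(0.192), np.float64(0.149), np.float64(0.196), np.float64(0.149)] -1.441754752806621
0.59 [[0.435 0.396]
 [0.56  0.379]
 [0.53  0.194]
 [0.407 0.213]]
0.33 [[0.595 0.086]
 [0.613 0.069]
 [0.593 0.049]
 [0.576 0.066]]
```

```bash
python3 -m crank '[{"offset":[0.05,0.037,-0.055],"twist":[0,0,-9.5]},{"offset":[0.1,0.075,-0.055],"twist":[0,0,-19]},{"offset":[0.15,0.112,-0.055],"twist":[0,0,-28]},{"offset":[0.2,0.15,-0.055],"twist":[0,0,-37]},{"offset":[0.25,0.187,-0.055],"twist":[0,0,-47]},{"offset":[0.297,0.225,-0.055],"twist":[0,0,-56]},{"offset":[0.297,0.225,-0.055],"twist":[0,0,-56]},{"offset":[0.297,0.225,-0.055],"twist":[0,0,-56]},{"offset":[0.297,0.225,-0.055],"twist":[0,0,-56]}]' 0.6
cat >> h.py <<'E'
def shorts(cams=("wrist",)):
    out=[]
    for n in cams:
        o=get_obs(); im=get_image(n)
        for r in cut_out("short0_center",n):
            if r["confidence"]<.2: continue
            ys,xs=np.nonzero(r["region"]); c,s,a=cv2.minAreaRect(np.c_[xs,ys].astype(np.float32))
            b=cv2.boxPoints((c,s,a)); W=np.array([plane(n,p,.012,o)[:2] for p in b])
            e=[W[1]-W[0],W[2]-W[1]]; L=[np.linalg.norm(v) for v in e]; l=e[int(np.argmax(L))]
            print(n,round(r["confidence"],2),"px",np.round(c),"ctr",W.mean(0).round(4),"size",np.round(sorted(L),3),"axis",round(float(np.arctan2(l[1],l[0])%np.pi),3))
        out.append((o,im))
    return out
E
python3 - <<'E'
from h import *
import pickle
pickle.dump(shorts(("wrist","top")),open("w10.pkl","wb")); print(get_obs()["tool_pos"])
E
```

```text
t: 25.88
tool_pos: [0.5201, -0.2382, 0.3608]
tool_rot: [-3.141, -0.001, 0.001]
contact_force: [-0.7, -0.9, 0.4]
opening: 0.0511
grip_force: 0.0
wrist 0.85 px [277. 259.] ctr [ 0.4293 -0.1841] size [0.02  0.086] axis 2.782
wrist 0.33 px [ 20. 128.] ctr [0.5846 0.0995] size [0.019 0.042] axis 1.585
top 0.71 px [392. 306.] ctr [ 0.4303 -0.1857] size [0.019 0.078] axis 2.767
[ 0.52025143 -0.23827894  0.36152168]
```

```bash
cat >> h.py <<'E'
def seg(im,o,n="wrist",roi=None):
    """bright grey long blobs on the bench"""
    f=cv2.GaussianBlur(im,(3,3),0).astype(int); R,G,B=f[...,0],f[...,1],f[...,2]
    m=((R>=G-4)&(R-B<25)&(R-G<25)&(G>70)).astype(np.uint8)
    m=cv2.morphologyEx(m,cv2.MORPH_CLOSE,np.ones((3,3),np.uint8))
    k,lab,st,_=cv2.connectedComponentsWithStats(m)
    for i in range(1,k):
        if st[i,4]<150: continue
        ys,xs=np.nonzero(lab==i); b=cv2.boxPoints(cv2.minAreaRect(np.c_[xs,ys].astype(np.float32)))
        W=np.array([plane(n,p,.014,o)[:2] for p in b]); e=[W[1]-W[0],W[2]-W[1]]; L=[np.linalg.norm(v) for v in e]; l=e[int(np.argmax(L))]
        if not(.05<max(L)<.11 and min(L)<.04): continue
        print(n,"px",b.mean(0).round(),"ctr",W.mean(0).round(4),"size",np.round(sorted(L),3),"axis",round(float(np.arctan2(l[1],l[0])%np.pi),3))
E
python3 - <<'E'
from h import *
import pickle
for (o,im),n in zip(pickle.load(open("w10.pkl","rb")),("wrist","top")): seg(im,o,n)
E
```

```text
wrist px [270. 172.] ctr [ 0.536 -0.178] size [0.021 0.083] axis 2.778
wrist px [387. 185.] ctr [ 0.5218 -0.3157] size [0.022 0.082] axis 0.434
wrist px [278. 259.] ctr [ 0.4309 -0.1848] size [0.021 0.087] axis 2.771
wrist px [386. 269.] ctr [ 0.4174 -0.3191] size [0.024 0.086] axis 2.921
wrist px [220. 324.] ctr [ 0.3421 -0.1082] size [0.027 0.093] axis 2.769
wrist px [419. 324.] ctr [ 0.343  -0.3655] size [0.026 0.093] axis 0.389
top px [390. 261.] ctr [ 0.537 -0.181] size [0.027 0.082] axis 2.78
```

The four shorts are at (.536,-.178), (.522,-.316), (.431,-.185) and (.417,-.319). All have the right size, about 83 x 21 mm.

```bash
python3 -c "
from h import *
go([.536,-.178,.003],2.778-np.pi/2)"
```

```text
offset [0.0157, -0.0603, 0.3585] twist [-0.0, -0.0, 20.9] rows>=5.8 ydir -1.934 q6 est 1.37
```

```bash
python3 -m crank '[{"offset":[0.0157,-0.06,0.05],"twist":[0,0,10]},{"offset":[0.0157,-0.06,0.11],"twist":[0,0,20.9]},{"offset":[0.0157,-0.06,0.17],"twist":[0,0,20.9]},{"offset":[0.0157,-0.06,0.23],"twist":[0,0,20.9]},{"offset":[0.0157,-0.06,0.28],"twist":[0,0,20.9]},{"offset":[0.0157,-0.06,0.32],"twist":[0,0,20.9]},{"offset":[0.0157,-0.06,0.345],"twist":[0,0,20.9]},{"offset":[0.0157,-0.06,0.357],"twist":[0,0,20.9]},{"offset":[0.0157,-0.06,0.357],"twist":[0,0,20.9]}]' 0.6 40
python3 -m crank '[{"offset":[0,0,0],"twist":[0,0,0]},{"offset":[0,0,0],"twist":[0,0,0]},{"offset":[0,0,0],"twist":[0,0,0]},{"offset":[0,0,0],"twist":[0,0,0]},{"offset":[0,0,0],"twist":[0,0,0]}]' 0 40
python3 -m crank '[{"offset":[0,0,-0.03],"twist":[0,0,0]},{"offset":[0,0,-0.09],"twist":[0,0,0]},{"offset":[0,0,-0.15],"twist":[0,0,0]},{"offset":[0,0,-0.21],"twist":[0,0,0]},{"offset":[0,0,-0.22],"twist":[0,0,0]},{"offset":[0,0,-0.22],"twist":[0,0,0]}]'
cat >> h.py <<'E'
def slot(i,z):
    u=np.array([np.cos(.11),np.sin(.11)]); v=np.array([-u[1],u[0]]); s=[(1,1),(-1,1),(1,-1),(-1,-1)][i]
    return [*(np.array([.514,.296])+s[0]*.045*u+s[1]*.032*v),z]
E
python3 -c "
from h import *
for z in(.22,.016): go(slot(0,z),.11+np.pi/2)"
```

```text
t: 27.2
tool_pos: [0.5355, -0.1791, 0.0041]
tool_rot: [-3.089, 0.569, 0.001]
contact_force: [1.0, -0.4, -0.3]
opening: 0.0511
grip_force: 0.0
t: 27.82
tool_pos: [0.5368, -0.1801, 0.006]
tool_rot: [3.089, -0.57, 0.004]
contact_force: [-0.7, 1.3, 6.0]
opening: 0.0123
grip_force: 39.5
t: 28.58
tool_pos: [0.5356, -0.1796, 0.2244]
tool_rot: [3.089, -0.57, 0.001]
contact_force: [0.7, -0.9, -1.4]
opening: 0.012
grip_force: 39.1
offset [-0.1647, -0.4856, 0.0043] twist [0.0, -0.0, -27.2] rows>=8.2 ydir -1.461 q6 est 1.01
offset [-0.1648, -0.4856, 0.2083] twist [0.0, -0.0, -27.2] rows>=8.9 ydir -1.461 q6 est 1.01
```

```bash
python3 -m crank '[{"offset":[-0.165,-0.4856,0.004],"twist":[0,0,-27]},{"offset":[-0.165,-0.4856,0.004],"twist":[0,0,-27]},{"offset":[-0.165,-0.4856,0.004],"twist":[0,0,-27]},{"offset":[-0.165,-0.4856,0.004],"twist":[0,0,-27]},{"offset":[-0.165,-0.4856,0.004],"twist":[0,0,-27]},{"offset":[-0.165,-0.4856,0.004],"twist":[0,0,-27]},{"offset":[-0.165,-0.4856,0.004],"twist":[0,0,-27]},{"offset":[-0.165,-0.4856,0.004],"twist":[0,0,-27]},{"offset":[-0.165,-0.4856,0.004],"twist":[0,0,-27]},{"offset":[-0.165,-0.4856,0.004],"twist":[0,0,-27]},{"offset":[-0.165,-0.4856,0.06],"twist":[0,0,-27]},{"offset":[-0.165,-0.4856,0.12],"twist":[0,0,-27]},{"offset":[-0.165,-0.4856,0.16],"twist":[0,0,-27]},{"offset":[-0.165,-0.4856,0.19],"twist":[0,0,-27]},{"offset":[-0.165,-0.4856,0.206],"twist":[0,0,-27]},{"offset":[-0.165,-0.4856,0.206],"twist":[0,0,-27]}]'
python3 -m crank '[{"offset":[0,0,0],"twist":[0,0,0]},{"offset":[0,0,0],"twist":[0,0,0]},{"offset":[0,0,0],"twist":[0,0,0]},{"offset":[0,0,-0.05],"twist":[0,0,0]},{"offset":[0,0,-0.11],"twist":[0,0,0]},{"offset":[0,0,-0.17],"twist":[0,0,0]},{"offset":[0,0,-0.25],"twist":[0,0,0]},{"offset":[0,0,-0.25],"twist":[0,0,0]},{"offset":[0,0,-0.25],"twist":[0,0,0]}]' 0.35
python3 - <<'E'
from h import *
import pickle
o=get_obs(); im=get_image("wrist"); pickle.dump((o,im),open("w11.pkl","wb")); seg(im,o)
t=get_image("top"); seg(t,o,"top")
go([.42,-.185,.003],2.771-np.pi/2)
E
```

```text
t: 30.58
tool_pos: [0.5541, 0.3313, 0.0168]
tool_rot: [3.136, 0.164, -0.005]
contact_force: [-0.1, 0.5, -0.5]
opening: 0.0124
grip_force: 39.2
t: 31.7
tool_pos: [0.5556, 0.3333, 0.2705]
tool_rot: [-3.136, -0.167, -0.006]
contact_force: [0.0, 0.5, 0.0]
opening: 0.0302
grip_force: 0.0
top px [447. 267.] ctr [ 0.5222 -0.3164] size [0.027 0.082] axis 0.437
top px [392. 305.] ctr [ 0.4328 -0.1863] size [0.025 0.083] axis 2.813
top px [449. 312.] ctr [ 0.4176 -0.3191] size [0.027 0.083] axis 2.942
offset [-0.1873, 0.5001, 0.2641] twist [0.1, 0.2, 27.3] rows>=9.5 ydir -1.941 q6 est 2.37
```

```bash
python3 -c "
from h import *
go([.431,-.185,.003],2.771-np.pi/2)"
```

```text
offset [-0.1763, 0.5013, 0.264] twist [0.1, 0.2, 27.3] rows>=9.5 ydir -1.941 q6 est 2.37
```

```bash
python3 -m crank '[{"offset":[-0.1763,0.5013,0],"twist":[0,0,27.3]},{"offset":[-0.1763,0.5013,0],"twist":[0,0,27.3]},{"offset":[-0.1763,0.5013,0],"twist":[0,0,27.3]},{"offset":[-0.1763,0.5013,0],"twist":[0,0,27.3]},{"offset":[-0.1763,0.5013,0],"twist":[0,0,27.3]},{"offset":[-0.1763,0.5013,0],"twist":[0,0,27.3]},{"offset":[-0.1763,0.5013,0],"twist":[0,0,27.3]},{"offset":[-0.1763,0.5013,0],"twist":[0,0,27.3]},{"offset":[-0.1763,0.5013,0],"twist":[0,0,27.3]},{"offset":[-0.1763,0.5013,0],"twist":[0,0,27.3]},{"offset":[-0.1763,0.5013,0.06],"twist":[0,0,27.3]},{"offset":[-0.1763,0.5013,0.12],"twist":[0,0,27.3]},{"offset":[-0.1763,0.5013,0.18],"twist":[0,0,27.3]},{"offset":[-0.1763,0.5013,0.22],"twist":[0,0,27.3]},{"offset":[-0.1763,0.5013,0.25],"twist":[0,0,27.3]},{"offset":[-0.1763,0.5013,0.262],"twist":[0,0,27.3]},{"offset":[-0.1763,0.5013,0.262],"twist":[0,0,27.3]}]' 0.6
python3 -m crank '[{"offset":[0,0,0],"twist":[0,0,0]},{"offset":[0,0,0],"twist":[0,0,0]},{"offset":[0,0,0],"twist":[0,0,0]},{"offset":[0,0,0],"twist":[0,0,0]},{"offset":[0,0,0],"twist":[0,0,0]}]' 0 40
python3 -m crank '[{"offset":[0,0,-0.03],"twist":[0,0,0]},{"offset":[0,0,-0.09],"twist":[0,0,0]},{"offset":[0,0,-0.15],"twist":[0,0,0]},{"offset":[0,0,-0.21],"twist":[0,0,0]},{"offset":[0,0,-0.22],"twist":[0,0,0]},{"offset":[0,0,-0.22],"twist":[0,0,0]}]'
python3 -c "
from h import *
for z in(.22,.016): go(slot(1,z),.11+np.pi/2)"
```

```text
t: 33.92
tool_pos: [0.432, -0.183, 0.0052]
tool_rot: [-3.087, 0.577, 0.004]
contact_force: [0.3, -0.3, 0.6]
opening: 0.0512
grip_force: 0.0
t: 34.55
tool_pos: [0.4339, -0.185, 0.0079]
tool_rot: [3.087, -0.579, 0.004]
contact_force: [-0.8, 1.3, 6.5]
opening: 0.012
grip_force: 39.4
t: 35.3
tool_pos: [0.4327, -0.1843, 0.2265]
tool_rot: [3.087, -0.579, 0.001]
contact_force: [0.5, 0.7, -1.6]
opening: 0.0124
grip_force: 39.2
offset [-0.1529, -0.4847, 0.0062] twist [0.0, -0.0, -27.5] rows>=8.1 ydir -1.461 q6 est 0.90
offset [-0.153, -0.4848, 0.2102] twist [0.0, -0.0, -27.5] rows>=8.8 ydir -1.461 q6 est 0.90
```

```bash
python3 -m crank '[{"offset":[-0.153,-0.4848,0.004],"twist":[0,0,-27]},{"offset":[-0.153,-0.4848,0.004],"twist":[0,0,-27]},{"offset":[-0.153,-0.4848,0.004],"twist":[0,0,-27]},{"offset":[-0.153,-0.4848,0.004],"twist":[0,0,-27]},{"offset":[-0.153,-0.4848,0.004],"twist":[0,0,-27]},{"offset":[-0.153,-0.4848,0.004],"twist":[0,0,-27]},{"offset":[-0.153,-0.4848,0.004],"twist":[0,0,-27]},{"offset":[-0.153,-0.4848,0.004],"twist":[0,0,-27]},{"offset":[-0.153,-0.4848,0.004],"twist":[0,0,-27]},{"offset":[-0.153,-0.4848,0.004],"twist":[0,0,-27]},{"offset":[-0.153,-0.4848,0.06],"twist":[0,0,-27]},{"offset":[-0.153,-0.4848,0.12],"twist":[0,0,-27]},{"offset":[-0.153,-0.4848,0.16],"twist":[0,0,-27]},{"offset":[-0.153,-0.4848,0.19],"twist":[0,0,-27]},{"offset":[-0.153,-0.4848,0.207],"twist":[0,0,-27]},{"offset":[-0.153,-0.4848,0.207],"twist":[0,0,-27]}]'
python3 -m crank '[{"offset":[0,0,0],"twist":[0,0,0]},{"offset":[0,0,0],"twist":[0,0,0]},{"offset":[0,0,0],"twist":[0,0,0]},{"offset":[0,0,-0.05],"twist":[0,0,0]},{"offset":[0,0,-0.11],"twist":[0,0,0]},{"offset":[0,0,-0.17],"twist":[0,0,0]},{"offset":[0,0,-0.25],"twist":[0,0,0]},{"offset":[0,0,-0.25],"twist":[0,0,0]},{"offset":[0,0,-0.25],"twist":[0,0,0]}]' 0.35
python3 - <<'E'
from h import *
import pickle
o=get_obs(); im=get_image("wrist"); pickle.dump((o,im),open("w12.pkl","wb")); seg(im,o)
t=get_image("top"); seg(t,o,"top")
go([.522,-.316,.003],.434-np.pi/2)
E
```

```text
t: 37.3
tool_pos: [0.4646, 0.3216, 0.0179]
tool_rot: [3.136, 0.156, -0.004]
contact_force: [0.9, -0.5, -0.7]
opening: 0.0118
grip_force: 39.4
t: 38.42
tool_pos: [0.4661, 0.3235, 0.2711]
tool_rot: [-3.136, -0.159, -0.005]
contact_force: [-0.3, -0.2, -0.6]
opening: 0.0296
grip_force: 0.0
wrist px [383. 321.] ctr [0.3451 0.2459] size [0.02  0.069] axis 0.338
wrist px [257. 321.] ctr [0.3316 0.3778] size [0.021 0.069] axis 3.007
top px [448. 267.] ctr [ 0.5231 -0.3176] size [0.029 0.08 ] axis 0.421
top px [449. 312.] ctr [ 0.418  -0.3204] size [0.028 0.083] axis 2.928
top px [363. 466.] ctr [ 0.064 -0.119] size [0.03  0.078] axis 1.04
offset [-0.0064, 0.6408, 0.2648] twist [0.0, 0.2, -19.1] rows>=11.1 ydir -1.137 q6 est 1.61
```

```bash
python3 -m crank '[{"offset":[-0.0064,0.6408,0],"twist":[0,0,-19]},{"offset":[-0.0064,0.6408,0],"twist":[0,0,-19]},{"offset":[-0.0064,0.6408,0],"twist":[0,0,-19]},{"offset":[-0.0064,0.6408,0],"twist":[0,0,-19]},{"offset":[-0.0064,0.6408,0],"twist":[0,0,-19]},{"offset":[-0.0064,0.6408,0],"twist":[0,0,-19]},{"offset":[-0.0064,0.6408,0],"twist":[0,0,-19]},{"offset":[-0.0064,0.6408,0],"twist":[0,0,-19]},{"offset":[-0.0064,0.6408,0],"twist":[0,0,-19]},{"offset":[-0.0064,0.6408,0],"twist":[0,0,-19]},{"offset":[-0.0064,0.6408,0],"twist":[0,0,-19]},{"offset":[-0.0064,0.6408,0],"twist":[0,0,-19]},{"offset":[-0.0064,0.6408,0.06],"twist":[0,0,-19]},{"offset":[-0.0064,0.6408,0.12],"twist":[0,0,-19]},{"offset":[-0.0064,0.6408,0.18],"twist":[0,0,-19]},{"offset":[-0.0064,0.6408,0.22],"twist":[0,0,-19]},{"offset":[-0.0064,0.6408,0.25],"twist":[0,0,-19]},{"offset":[-0.0064,0.6408,0.263],"twist":[0,0,-19]},{"offset":[-0.0064,0.6408,0.263],"twist":[0,0,-19]}]' 0.6
python3 -m crank '[{"offset":[0,0,0],"twist":[0,0,0]},{"offset":[0,0,0],"twist":[0,0,0]},{"offset":[0,0,0],"twist":[0,0,0]},{"offset":[0,0,0],"twist":[0,0,0]},{"offset":[0,0,0],"twist":[0,0,0]}]' 0 40
python3 -m crank '[{"offset":[0,0,-0.03],"twist":[0,0,0]},{"offset":[0,0,-0.09],"twist":[0,0,0]},{"offset":[0,0,-0.15],"twist":[0,0,0]},{"offset":[0,0,-0.21],"twist":[0,0,0]},{"offset":[0,0,-0.22],"twist":[0,0,0]},{"offset":[0,0,-0.22],"twist":[0,0,0]}]'
python3 -c "
from h import *
for z in(.22,.016): go(slot(2,z),.11+np.pi/2)"
```

```text
t: 40.9
tool_pos: [0.5234, -0.3136, 0.0056]
tool_rot: [-3.066, -0.676, 0.002]
contact_force: [-0.1, 0.9, 0.9]
opening: 0.0511
grip_force: 0.0
t: 41.52
tool_pos: [0.5249, -0.3159, 0.0082]
tool_rot: [3.067, 0.673, 0.003]
contact_force: [-0.5, 0.6, 7.0]
opening: 0.012
grip_force: 39.5
t: 42.28
tool_pos: [0.5238, -0.3153, 0.2269]
tool_rot: [3.067, 0.674, 0.001]
contact_force: [-1.2, 0.1, -1.2]
opening: 0.012
grip_force: 39.2
offset [0.2798, -0.5146, 0.0064] twist [0.1, -0.0, 18.5] rows>=9.4 ydir -1.461 q6 est 0.80
offset [0.2797, -0.5148, 0.2104] twist [0.1, -0.0, 18.5] rows>=10.0 ydir -1.461 q6 est 0.80
```

```bash
python3 -m crank '[{"offset":[0.28,-0.5147,0.002],"twist":[0,0,18.5]},{"offset":[0.28,-0.5147,0.002],"twist":[0,0,18.5]},{"offset":[0.28,-0.5147,0.002],"twist":[0,0,18.5]},{"offset":[0.28,-0.5147,0.002],"twist":[0,0,18.5]},{"offset":[0.28,-0.5147,0.002],"twist":[0,0,18.5]},{"offset":[0.28,-0.5147,0.002],"twist":[0,0,18.5]},{"offset":[0.28,-0.5147,0.002],"twist":[0,0,18.5]},{"offset":[0.28,-0.5147,0.002],"twist":[0,0,18.5]},{"offset":[0.28,-0.5147,0.002],"twist":[0,0,18.5]},{"offset":[0.28,-0.5147,0.002],"twist":[0,0,18.5]},{"offset":[0.28,-0.5147,0.002],"twist":[0,0,18.5]},{"offset":[0.28,-0.5147,0.06],"twist":[0,0,18.5]},{"offset":[0.28,-0.5147,0.12],"twist":[0,0,18.5]},{"offset":[0.28,-0.5147,0.16],"twist":[0,0,18.5]},{"offset":[0.28,-0.5147,0.19],"twist":[0,0,18.5]},{"offset":[0.28,-0.5147,0.207],"twist":[0,0,18.5]},{"offset":[0.28,-0.5147,0.207],"twist":[0,0,18.5]}]'
python3 -m crank '[{"offset":[0,0,0],"twist":[0,0,0]},{"offset":[0,0,0],"twist":[0,0,0]},{"offset":[0,0,0],"twist":[0,0,0]},{"offset":[0,0,-0.05],"twist":[0,0,0]},{"offset":[0,0,-0.11],"twist":[0,0,0]},{"offset":[0,0,-0.17],"twist":[0,0,0]},{"offset":[0,0,-0.25],"twist":[0,0,0]},{"offset":[0,0,-0.25],"twist":[0,0,0]},{"offset":[0,0,-0.25],"twist":[0,0,0]}]' 0.35
python3 - <<'E'
from h import *
o=get_obs(); t=get_image("top"); seg(t,o,"top")
go([.4175,-.319,.003],2.921-np.pi/2)
E
```

```text
t: 44.4
tool_pos: [0.5612, 0.268, 0.0177]
tool_rot: [3.136, 0.17, -0.005]
contact_force: [0.1, 0.2, 0.4]
opening: 0.0124
grip_force: 39.2
t: 45.52
tool_pos: [0.5629, 0.2699, 0.2714]
tool_rot: [-3.136, -0.172, -0.006]
contact_force: [-0.8, -0.2, 0.6]
opening: 0.0298
grip_force: 0.0
top px [448. 311.] ctr [ 0.4191 -0.3166] size [0.032 0.085] axis 2.936
offset [-0.2078, 0.5691, 0.2658] twist [0.0, 0.0, 18.9] rows>=10.6 ydir -1.791 q6 est 2.12
```

```bash
python3 -m crank '[{"offset":[-0.2078,0.569,0],"twist":[0,0,19]},{"offset":[-0.2078,0.569,0],"twist":[0,0,19]},{"offset":[-0.2078,0.569,0],"twist":[0,0,19]},{"offset":[-0.2078,0.569,0],"twist":[0,0,19]},{"offset":[-0.2078,0.569,0],"twist":[0,0,19]},{"offset":[-0.2078,0.569,0],"twist":[0,0,19]},{"offset":[-0.2078,0.569,0],"twist":[0,0,19]},{"offset":[-0.2078,0.569,0],"twist":[0,0,19]},{"offset":[-0.2078,0.569,0],"twist":[0,0,19]},{"offset":[-0.2078,0.569,0],"twist":[0,0,19]},{"offset":[-0.2078,0.569,0],"twist":[0,0,19]},{"offset":[-0.2078,0.569,0],"twist":[0,0,19]},{"offset":[-0.2078,0.569,0.06],"twist":[0,0,19]},{"offset":[-0.2078,0.569,0.12],"twist":[0,0,19]},{"offset":[-0.2078,0.569,0.18],"twist":[0,0,19]},{"offset":[-0.2078,0.569,0.22],"twist":[0,0,19]},{"offset":[-0.2078,0.569,0.25],"twist":[0,0,19]},{"offset":[-0.2078,0.569,0.264],"twist":[0,0,19]},{"offset":[-0.2078,0.569,0.264],"twist":[0,0,19]}]' 0.6
python3 -m crank '[{"offset":[0,0,0],"twist":[0,0,0]},{"offset":[0,0,0],"twist":[0,0,0]},{"offset":[0,0,0],"twist":[0,0,0]},{"offset":[0,0,0],"twist":[0,0,0]},{"offset":[0,0,0],"twist":[0,0,0]}]' 0 40
python3 -m crank '[{"offset":[0,0,-0.03],"twist":[0,0,0]},{"offset":[0,0,-0.09],"twist":[0,0,0]},{"offset":[0,0,-0.15],"twist":[0,0,0]},{"offset":[0,0,-0.21],"twist":[0,0,0]},{"offset":[0,0,-0.22],"twist":[0,0,0]},{"offset":[0,0,-0.22],"twist":[0,0,0]}]'
python3 -c "
from h import *
for z in(.22,.016): go(slot(3,z),.11+np.pi/2)"
```

```text
t: 47.95
tool_pos: [0.4177, -0.3174, 0.0045]
tool_rot: [-3.121, 0.346, 0.002]
contact_force: [-0.3, -0.6, 0.5]
opening: 0.0514
grip_force: 0.0
t: 48.58
tool_pos: [0.4189, -0.3197, 0.0071]
tool_rot: [3.121, -0.348, 0.004]
contact_force: [-0.5, 0.9, 6.5]
opening: 0.0121
grip_force: 39.4
t: 49.32
tool_pos: [0.4179, -0.3189, 0.2256]
tool_rot: [3.122, -0.348, 0.001]
contact_force: [-0.5, -0.6, -2.4]
opening: 0.0124
grip_force: 39.2
offset [-0.0739, -0.576, 0.0052] twist [0.0, -0.0, -19.0] rows>=9.3 ydir -1.461 q6 est 0.67
offset [-0.074, -0.5761, 0.2092] twist [0.0, -0.0, -19.0] rows>=9.9 ydir -1.461 q6 est 0.67
```

```bash
python3 -m crank '[{"offset":[-0.074,-0.576,0.002],"twist":[0,0,-19]},{"offset":[-0.074,-0.576,0.002],"twist":[0,0,-19]},{"offset":[-0.074,-0.576,0.002],"twist":[0,0,-19]},{"offset":[-0.074,-0.576,0.002],"twist":[0,0,-19]},{"offset":[-0.074,-0.576,0.002],"twist":[0,0,-19]},{"offset":[-0.074,-0.576,0.002],"twist":[0,0,-19]},{"offset":[-0.074,-0.576,0.002],"twist":[0,0,-19]},{"offset":[-0.074,-0.576,0.002],"twist":[0,0,-19]},{"offset":[-0.074,-0.576,0.002],"twist":[0,0,-19]},{"offset":[-0.074,-0.576,0.002],"twist":[0,0,-19]},{"offset":[-0.074,-0.576,0.002],"twist":[0,0,-19]},{"offset":[-0.074,-0.576,0.06],"twist":[0,0,-19]},{"offset":[-0.074,-0.576,0.12],"twist":[0,0,-19]},{"offset":[-0.074,-0.576,0.16],"twist":[0,0,-19]},{"offset":[-0.074,-0.576,0.19],"twist":[0,0,-19]},{"offset":[-0.074,-0.576,0.207],"twist":[0,0,-19]},{"offset":[-0.074,-0.576,0.207],"twist":[0,0,-19]}]'
python3 -m crank '[{"offset":[0,0,0],"twist":[0,0,0]},{"offset":[0,0,0],"twist":[0,0,0]},{"offset":[0,0,0],"twist":[0,0,0]},{"offset":[0,0,-0.05],"twist":[0,0,0]},{"offset":[0,0,-0.11],"twist":[0,0,0]},{"offset":[0,0,-0.17],"twist":[0,0,0]},{"offset":[0.08,0.1,-0.36],"twist":[0,0,0]},{"offset":[0.08,0.1,-0.36],"twist":[0,0,0]},{"offset":[0.08,0.1,-0.36],"twist":[0,0,0]},{"offset":[0.08,0.1,-0.36],"twist":[0,0,0]},{"offset":[0.08,0.1,-0.36],"twist":[0,0,0]},{"offset":[0.08,0.1,-0.36],"twist":[0,0,0]}]' 0.35
python3 - <<'E'
from h import *
import pickle
o=get_obs(); im=get_image("wrist"); t=get_image("top"); seg(t,o,"top")
a=np.zeros((600,800,3),np.uint8); a[:400,:]=cv2.resize(im[80:400],(800,400))
t2=t[80:360,60:520]; a[400:,:328]=cv2.resize(t2,(328,200)); s=get_image("scene"); a[400:,328:]=cv2.resize(s[150:470,150:620],(472,200)) 
a[:,:]=a; save(a,"pics/final.png")
E
```

```text
t: 51.45
tool_pos: [0.4715, 0.2579, 0.0169]
tool_rot: [3.136, 0.17, -0.005]
contact_force: [-1.3, 0.0, -1.3]
opening: 0.0122
grip_force: 39.4
t: 52.95
tool_pos: [0.5625, 0.1689, 0.3774]
tool_rot: [-3.137, -0.172, 0.002]
contact_force: [1.0, -0.0, -0.9]
opening: 0.0299
grip_force: 0.0
```

View pics/final.png

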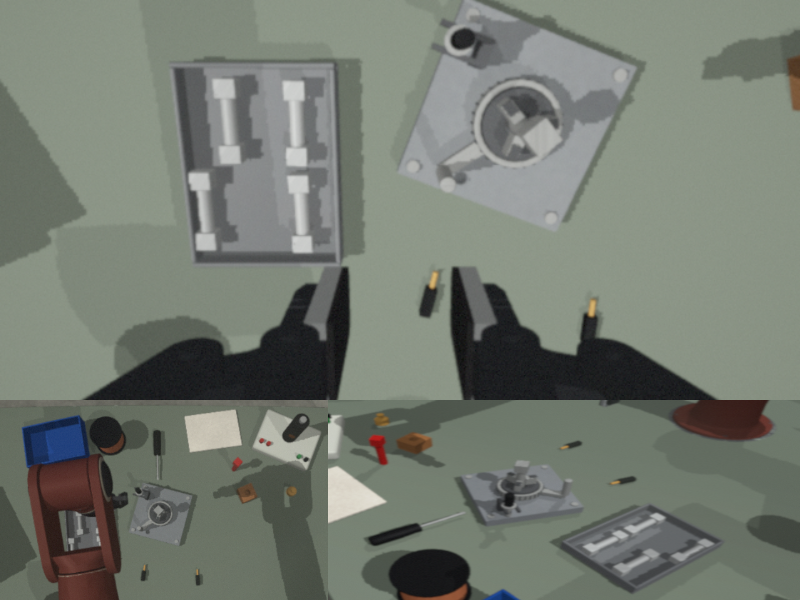

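All four shorts lie in the tray, and the pin, rod and bystanders are in place. The short at (205,210) lies near the left wall, so I check its centre.

Run:
```python
from h import *
o=get_obs()
P=lambda u,v,z: plane("wrist",(u/1.25,80+v/1.25),z,o)[:2]
C=np.array([P(*p,.028) for p in((172,65),(336,64),(342,264),(194,264))]); print(C.round(3)); c=C.mean(0)
ax=(C[0]+C[1]-C[2]-C[3]); th=np.arctan2(ax[1],ax[0]); u=np.array([np.cos(th),np.sin(th)]); v=np.array([-u[1],u[0]]); print(c,th,[np.linalg.norm(C[i]-C[i-1]).round(3) for i in range(4)])
for a,b in(((225,88),(230,154)),((293,90),(296,156)),((201,182),(206,241)),((298,185),(302,243))):
    m=(P(*a,.025)+P(*b,.025))/2-c; print(round(float(m@u),4),round(float(m@v),4), np.linalg.norm(P(*a,.025)-P(*b,.025)).round(3))
```

```text
[[0.599 0.382]
 [0.617 0.235]
 [0.423 0.214]
 [0.407 0.361]]
[0.51169758 0.29793678] 0.10752197535968824 [np.float64(0.193), np.float64(0.148), np.float64(0.195), np.float64(0.149)]
0.0453 0.0297 0.062
0.0438 -0.033 0.062
-0.0435 0.0608 0.061
-0.0457 -0.0339 0.06
```

The short touches the wall at y ≈ 0.060, inside the 0.065 limit. Its half width keeps it there. I hand the job in.

```bash
python3 -c "
from station import *
print(finish_job())"
```

```text
the job is handed in; nothing more can be done
None
```

The job is handed in, with no verdict returned: the pin hangs in the notch, the long sample stands gripped in the chuck (pressed on with about 9 N at the peg; jaw forces could not be read directly), all four short samples are in the tray, and the adapters, weight and screwdriver were left untouched.

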